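Find the heavy side of the loaded sample wheel and hold it down

TASK

The sample wheel of the bench rotator has just been loaded and closed, and nothing on it shows which side is heavy. Push the blue-fronted drip tray fully home first; then turn the wheel by hand, by at least an eighth of a turn, feel which side is heavy, and bring that side to the very bottom. Finish while still gripping the wheel and keeping it still there, and leave the things standing around alone.

Things in the scene. Friction and masses are not known exactly. Their poses are not given: they have to be found in the camera images.
- stand: the rotator: white base 120 mm (its x) by 300 mm (its y) by 45 mm high, fixed to the bench. Origin: centre of its underside, z up; its x lies along the wheel's axle. Two bearing posts, 10 mm thick and 40 mm wide, stand at x = -43 and +43 mm and end 20 mm above the axle
- axle (a point): centre of the wheel, on its level axle, 140 mm above the bench; axes as the stand's (x along the axle). Wheel: white disc, diameter 160 mm, 22 mm thick, smooth flat faces (its eight grey pocket covers are flush): it can be pinched across the rim from above, fingers closing along the axle, and turned in strokes by swinging the fingers around the axle
- wheel (a joint): wheel angle about the stand's +x, right-handed, rad, no stops; 0 = red mark on top, pi/2 = mark at the stand's -y side. The bearing drags with 0.37 N m either way; the heavy side, level with the axle, pulls with about 0.3 N m, so the wheel stays where it is left, and turns more easily when its heavy side goes down
- wheel_mark (a point): red mark, 12 mm across, on both faces of the wheel, 68 mm from the axle, with a red stroke on the rim (this point: mid-thickness). For reference only: the load sits inside, out of sight, off to one side at any angle from the mark; it does not shift
- tray (a joint): drip tray, how far it is pulled out towards the stand's +y, m; 0 = fully home (end stop), up to 0.08. It slides with about 2 N of friction and stays where it is left
- tray_front (a point): middle of the outer face of the tray's blue front plate (116 mm along the stand's x, 36 mm high, from 5 mm above the bench; the face looks to the stand's +y). Fully home it lies 158 mm from the stand's origin along y, 23 mm above the bench. Push it towards the stand's -y
- spray: bystander: white bottle, diameter 64 mm, 190 mm tall; origin at the centre of its underside
- book: bystander: red book lying flat, 115 by 180 by 21 mm; origin at the centre of its underside
- slidebox: bystander: blue slide box with white lid, 87 by 102 by 36 mm; origin at the centre of its underside
- oil: bystander: small amber bottle, diameter 32 mm, 70 mm tall; origin at the centre of its underside

How it is judged:
By the outcome, as a careful person would: the job done as asked, in the order asked, and still so for the second after the job is handed in, while the arm keeps its last pose, push and grip.
It also fails if it takes over 72 s, if anything falls off the work surface, if the arm or the gripper's body presses on something with over 40 N, if the wrist force passes 120 N, or if a joint passes its speed limit or range.

ROBOT

A 7-joint arm with a two-finger parallel gripper is mounted at the origin on the work surface. World frame = base frame: x ahead of the robot, y to its left, z up, the work surface at z = 0. Lengths are in m, angles in degrees, forces in N, time in s.
With the tool pointing down it reaches from about 0.425 to 0.825 m from the base axis. Payload 3.6 kg.
Tool frame: the origin (TCP) lies on the centre line of the jaws, within the pads' length; the fingertips stand 22 mm ahead of it and the grasp point (between the pads) lies 3 mm ahead of it (manip.tcp_to_tips is the distance from the TCP to the fingertips, in m); x points along the fingers, y is the direction in which the jaws open and shut, and the axes are right-handed (so a half turn about x gives the same grasp; the last joint's range is limited). The gripper opens to 85 mm and grips with 20 to 120 N. Pads are 22 mm wide; open, the fingers measure 114 mm over their backs; the gripper's body (76 mm by 85 mm) begins 54 mm behind the grasp point. The pads swing forward as they close: fully open they stand 13 mm farther back than shut.
Start: joints at [72.68, 35.231, -0.722, 81.555, 0.464, 63.22, -2.315], TCP at [0.177, -0.625, 0.253] pointing down, gripper open.
Joint ranges: [-178.69, 178.69], [-17.37, 117.87], [-77.05, 75.6], [15.02, 138.74], [-78.02, 258.01], [0.78, 113.62], [-162.83, 162.83]. Speed limits (degrees/s): [159.86, 159.86, 180, 180, 180, 180, 180].

INTERFACE

Orientations are given as [roll, pitch, yaw] about the fixed x, y, z axes, in that order (R = Rz(yaw) Ry(pitch) Rx(roll)).
In Python, from rig import manip gives the robot as it stands.
- The arm moves only by the tool send_rows, never from a script. Its arguments are lists of equal length, an entry for each row: "claw": the finger opening in cm, from 0 to 8.54; "linear": the shift along the tool's x, y, z in cm, a list of three; "twist": the turn about the tool's x in rad. A call has exactly 10 rows; each row is the pose to reach, as a shift and turn from the pose measured when the call began, along the tool's axes at that moment; what a row does not reach only later rows make up. A row lasts 1/8 s, in which the tool goes at most 62.5 mm and 10.7 degrees, less where a joint would pass 70% of its speed; a pose out of reach is approached as far as the arm can. A call with a gripper value outside its range is refused whole. The fingers move at their own pace and stop on an object; "newtons" is the grip in N (left out, the last holds). Time passes only in rows, so rows that repeat a pose let the fingers close, or fill a call up. It gives the time, the measured TCP pose, the force and the opening at its end, in the units of the state.
- manip.get_state(): the state, without advancing time (a new reading comes with each control period).
- manip.capture(name): name is "scene" or "top"; returns the picture (400x640x3 uint8, red, green, blue); there is no depth.
- manip.camera_model(name): a dict with "mtx" (3x3 intrinsics, pixels), "camera_from_world" (4x4, takes a point from world to camera coordinates). Camera axes: x right, y down, z forward; pixel columns grow to the right and rows downward; lengths in m; the calibration is good to about 2 mm. A picture is of the moment at which its call begins. camera_model takes no time and is no camera call.
- manip.finish_job(): hands the job in, once; it reports no verdict.
The state is a dict: "time_s": time; "q": joint angles; "joint_velocities": joint speeds; "effort": joint torques, N m; "tcp_pos": TCP position; "tcp_rot": TCP orientation; "ft_force": force on the tool from outside, world axes, zero at the start; "wrist_torque": the same for the moment, N m; "opening": opening from 0.0 (shut) to 1.0 (fully open).
Only numpy, scipy, OpenCV 4.12 (cv2) and the standard library are available. Lean on these libraries where they do the work, as an engineer would, in place of code of your own. Each camera call takes 0.05 s, during which the arm holds its last target. There are 200 camera calls.

## Working session

There is one attempt and no reset: what is moved stays moved. The work goes in short steps, Python scripts to look and compute and a tool call to move; the robot and the scene stay as the last step left them, time stands still between calls to the robot, and variables do not carry over. Pictures are saved under pics/ and viewed, about 8 in all and at most 12, crops included, and the job is handed in when it is done.

Besides the shell and the picture viewer there is one more tool, called after "Emit:" as name(argument=value, ...), one argument or row to a line, values as JSON. send_rows: Moves the arm, as the interface text tells. Its arguments: {"type":"object","properties":{"claw":{"type":"array"},"linear":{"type":"array"},"twist":{"type":"array"},"newtons":{"type":"number"}},"required":["claw","linear","twist"]}

```bash
ls; mkdir -p pics
python3 - <<'E'
from rig import manip
import cv2
for n in("scene","top"):
    cv2.imwrite(f"pics/{n}0.png",manip.capture(n)[:,:,::-1]); m=manip.camera_model(n); print(m["mtx"],m["camera_from_world"])
print(manip.get_state(),manip.tcp_to_tips)
E
```

```text
pics
[[380.57388328   0.         318.78583512]
 [  0.         380.57388328 197.94083076]
 [  0.           0.           1.        ]] [[ 0.14809648  0.98891263 -0.01092003  0.03973743]
 [ 0.68218563 -0.11014388 -0.72283546 -0.31966313]
 [-0.71602388  0.0995999  -0.6909339   1.41541136]
 [ 0.          0.          0.          1.        ]]
[[372.09826803   0.         318.51956079]
 [  0.         372.09826803 192.65710643]
 [  0.           0.           1.        ]] [[ 1.53465400e-03 -9.99918309e-01 -1.26893996e-02 -1.03849226e-01]
 [-9.96839174e-01 -5.21746034e-04 -7.94442482e-02  5.95029632e-01]
 [ 7.94311377e-02  1.27712101e-02 -9.96758542e-01  9.74655927e-01]
 [ 0.00000000e+00  0.00000000e+00  0.00000000e+00  1.00000000e+00]]
{'time_s': 0.1, 'q': array([72.68029677, 35.28310038, -0.72540474, 81.63188573,  0.464001  ,
       63.22133378, -2.3137132 ]), 'joint_velocities': array([-0.03736038, -0.06267819,  0.01517719, -0.24213901,  0.00791502,
        0.01642999,  0.00367072]), 'effort': array([ 1.75780231e-03, -4.70385861e+01,  2.60502426e-01, -1.71570736e+01,
        1.01038918e-02,  5.89848234e-03, -6.78558010e-07]), 'tcp_pos': array([ 0.1768563 , -0.62480793,  0.25226218]), 'tcp_rot': array([-89.93985418,  89.86651967, 105.86832713]), 'ft_force': array([ 0.58216777, -0.32394496,  0.23931925]), 'wrist_torque': array([ 0.02745207, -0.00279584, -0.01006533]), 'opening': 1.002575790926572} 0.022
```

View pics/scene0.png

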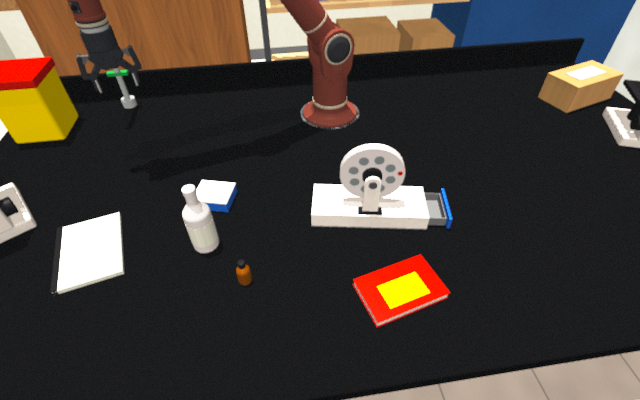

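View pics/top0.png

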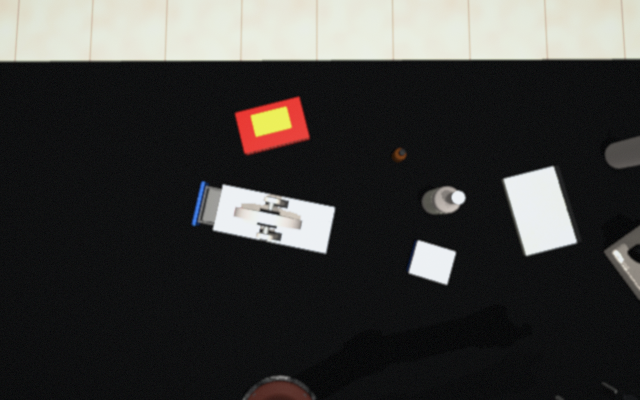

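The pictures show the stand at about (272,218) in top and (370,205) in scene. The tray's blue front is on its left in top, at (199,204). Book, spray, oil and slide box are all clear of the stand. Next I'll enlarge both.

Run:
```python
import cv2,numpy as np
a=cv2.imread("pics/top0.png")[170:265,185:345]; b=cv2.imread("pics/scene0.png")[135:235,300:460]
f=lambda i:cv2.resize(i,(800,i.shape[0]*5),interpolation=cv2.INTER_CUBIC)
cv2.imwrite("pics/top0c.png",f(a));cv2.imwrite("pics/scene0c.png",f(b))
```

```text
(no output)
```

View pics/top0c.png

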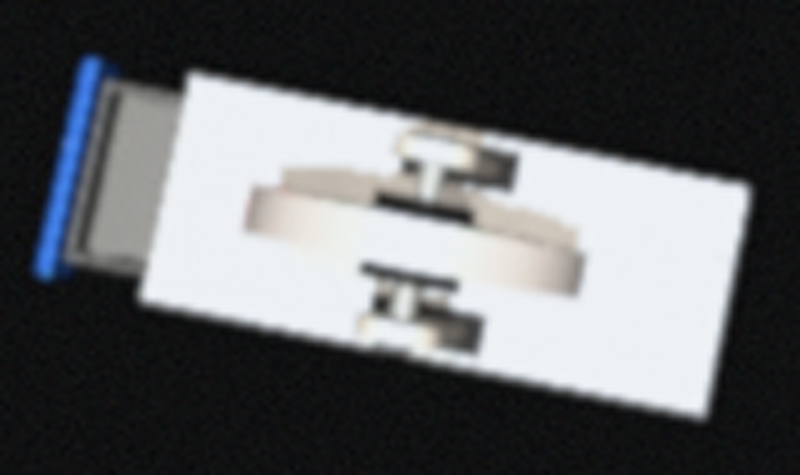

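View pics/scene0c.png

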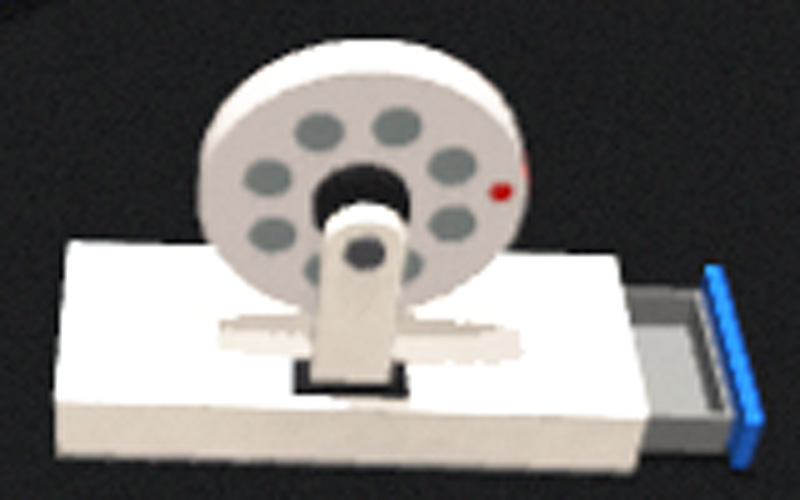

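```bash
cat > h.py <<'E'
import numpy as np,cv2
from rig import manip
from scipy.optimize import least_squares
def proj(n,P):
    m=manip.camera_model(n);T=np.array(m["camera_from_world"]);c=np.atleast_2d(P)@T[:3,:3].T+T[:3,3];p=c@np.array(m["mtx"]).T;return p[:,:2]/p[:,2:]
def w(p,P):
    c,s=np.cos(p[2]),np.sin(p[2]);return np.atleast_2d(P)@np.array([[c,s,0],[-s,c,0],[0,0,1]])+[p[0],p[1],0]
E
python3 - <<'E'
from h import *
C=np.array([[.06,.15,.045],[.06,-.15,.045],[-.06,-.15,.045],[-.06,.15,.045]])
t=(np.array([[190,72],[750,185],[706,418],[140,300]])+.5)/5-.5+[185,170]
s=(np.array([[645,415],[55,402],[68,242],[617,257]])+.5)/5-.5+[300,135]
for cams in [("t"),("s"),("ts")]:
    r=least_squares(lambda p:np.concatenate([(proj("top" if k=="t" else "scene",w(p,C))-(t if k=="t" else s)).ravel() for k in cams]),[.55,.0,-.2])
    print(cams,r.x,np.degrees(r.x[2]),np.abs(r.fun).max())
p=r.x
tf=(np.array([[95,60],[45,275]])+.5)/5-.5+[185,170]
r=least_squares(lambda d:(proj("top",w(p,[[.058,.158+d[0],.041],[-.058,.158+d[0],.041]]))-tf).ravel(),[.03]);print("tray",r.x,r.fun)
print("axle",w(p,[0,0,.14]),"front",w(p,[0,.158+r.x[0],.023]))
mk=np.array([[500,191]])/5-.0+[300,135]
r=least_squares(lambda a:(proj("scene",w(p,[.011,-.068*np.sin(a[0]),.14+.068*np.cos(a[0])]))-mk).ravel(),[-1.5]);print("mark",r.x,r.fun)
E
```

```text
t [ 0.52639485  0.01349296 -0.19860381] -11.379160134491222 0.6835609499984798
s [ 0.52559998  0.01473929 -0.19880886] -11.390908477748194 0.7299107437578414
ts [ 0.52619227  0.01404982 -0.19878957] -11.389803234373465 0.8979498801445516
tray [0.04470076] [-0.08647741 -0.0558625   0.09537764  0.00782638]
axle [[0.52619227 0.01404982 0.14      ]] front [[0.5662222  0.21275866 0.023     ]]
mark [-1.44444695] [-0.39469149 -0.00397764]
```

```bash
cat >> h.py <<'E'
from scipy.spatial.transform import Rotation as Ro
S=np.array([.5262,.0140,np.radians(-11.39)])
def go(*pts):
    "stand-frame TCP waypoints (m) -> tool-axis shifts in cm and the twist"
    s=manip.get_state();R=Ro.from_euler('xyz',s['tcp_rot'],degrees=True).as_matrix()
    d=w(S,[1,0,0])[0]-w(S,[0,0,0])[0]; a=R.T@d; t=np.arctan2(a[2],a[1]); t=(t+np.pi/2)%np.pi-np.pi/2
    c=w(-S*0+[0,0,-S[2]],(s['tcp_pos']-[S[0],S[1],0]))[0]
    print("t",round(s['time_s'],2),"stand tcp",c.round(4),"q",s['q'].round(0),"open",round(s['opening'],3),"F",w([0,0,-S[2]],s['ft_force'])[0].round(2),"twist",round(t,3))
    print("tool axes in stand:\n",(Ro.from_euler('z',-S[2]).as_matrix()@R).round(3))
    for p in pts: print(p,(100*R.T@(w(S,p)[0]-s['tcp_pos'])).round(2))
E
python3 - <<'E'
from h import *
print(w(S,[[0,.25,.3],[0,.25,.033]]))
s=manip.get_state();R=Ro.from_euler('xyz',s['tcp_rot'],degrees=True).as_matrix();print(R.round(3))
wp=[(.35,-.5,.30),(.5,-.35,.32),(.6,-.1,.32),(.62,.1,.32)]
for q in wp: print(q,(100*R.T@(np.array(q)-s['tcp_pos'])).round(1))
go([0,.25,.32],[0,.25,.033])
E
```

```text
[[0.57557156 0.25907641 0.3       ]
 [0.57557156 0.25907641 0.033     ]]
[[-0.001  0.272 -0.962]
 [ 0.002 -0.962 -0.272]
 [-1.    -0.002  0.   ]]
(0.35, -0.5, 0.3) [ -4.8  -7.3 -20.1]
(0.5, -0.35, 0.32) [ -6.7 -17.7 -38.6]
(0.6, -0.1, 0.32) [ -6.7 -39.  -55. ]
(0.62, 0.1, 0.32) [ -6.6 -57.7 -62.4]
t 0.1 stand tcp [-0.2163 -0.6952  0.2523] q [73. 35. -1. 82.  0. 63. -2.] open 1.003 F [ 0.63 -0.2   0.24] twist -1.096
tool axes in stand:
 [[-0.001  0.457 -0.889]
 [ 0.002 -0.889 -0.457]
 [-1.    -0.002  0.   ]]
[0, 0.25, 0.32] [ -6.6  -74.2  -62.44]
[0, 0.25, 0.033] [ 22.1  -74.13 -62.44]
```

Emit:
send_rows(
  claw=[4,2,0,0,0,0,0,0,0,0],
  linear=[
    [-2,-1.8,-5],
    [-3.5,-3.6,-10],
    [-4.8,-5.5,-15],
    [-5.5,-7.3,-20],
    [-6,-10,-25],
    [-6.5,-12.5,-29.5],
    [-6.7,-15,-34],
    [-6.7,-17.7,-38.6],
    [-6.7,-22,-42],
    [-6.7,-26.5,-45.5],
  ],
  twist=[-0.1,-0.2,-0.3,-0.4,-0.5,-0.6,-0.7,-0.8,-0.9,-1.0],
  newtons=40,
)

```text
time_s: 1.35
tcp_pos: [0.5428, -0.2446, 0.3191]
tcp_rot: [-128.9, 89.8, 124.4]
ft_force: [0.2, 0.5, -0.3]
opening: -0.004
```

Run:
```python
from h import *
go([.03,0,.32],[.04,.15,.32],[0,.25,.25],[0,.25,.034])
```

```text
t 1.35 stand tcp [ 0.0674 -0.2503  0.3191] q [ 34.  28. -19.  85.   9.  69.  -3.] open -0.004 F [ 0.08  0.52 -0.29] twist -0.093
tool axes in stand:
 [[-0.002  0.996 -0.093]
 [ 0.002 -0.093 -0.996]
 [-1.    -0.002 -0.002]]
[0.03, 0, 0.32] [-2.000e-02 -6.060e+00 -2.457e+01]
[0.04, 0.15, 0.32] [ 1.00e-02 -6.46e+00 -3.96e+01]
[0, 0.25, 0.25] [  7.04 -11.36 -49.17]
[0, 0.25, 0.034] [ 28.64 -11.31 -49.12]
```

Emit:
send_rows(
  claw=[0,0,0,0,0,0,0,0,0,0],
  linear=[
    [0,-1.5,-6],
    [0,-3,-12],
    [0,-4.5,-18],
    [0,-6,-24],
    [0,-6.3,-30],
    [0,-6.5,-36],
    [0,-8,-41.5],
    [2,-10,-46],
    [5,-11.4,-49.2],
    [10,-11.4,-49.2],
  ],
  twist=[-0.02,-0.04,-0.06,-0.09,-0.09,-0.09,-0.09,-0.09,-0.09,-0.09],
)

```text
time_s: 2.6
tcp_pos: [0.5742, 0.2653, 0.2206]
tcp_rot: [-173.7, 89.5, 85.1]
ft_force: [-0.1, -0.9, -0.6]
opening: -0.0
```

Run:
```python
from h import *
go([0,.25,.034],[0,.22,.034],[0,.165,.034])
```

```text
t 2.6 stand tcp [-0.0026  0.2558  0.2206] q [-14.  37. -23.  87.  15.  59. -51.] open -0.0 F [ 0.1  -0.93 -0.61] twist 0.004
tool axes in stand:
 [[-0.001  1.     0.004]
 [ 0.008  0.004 -1.   ]
 [-1.    -0.001 -0.008]]
[0, 0.25, 0.034] [18.66  0.28  0.73]
[0, 0.22, 0.034] [18.64  0.27  3.73]
[0, 0.165, 0.034] [18.59  0.25  9.23]
```

Emit:
send_rows(
  claw=[0,0,0,0,0,0,0,0,0,0],
  linear=[
    [5,0.3,0.5],
    [10,0.3,0.5],
    [15,0.3,0.5],
    [18.6,0.3,0.7],
    [18.6,0.3,2],
    [18.6,0.3,3.5],
    [18.6,0.3,5],
    [18.6,0.3,6.2],
    [18.6,0.3,7.4],
    [18.6,0.3,8.0],
  ],
  twist=[0,0,0,0,0,0,0,0,0,0],
)

```text
time_s: 3.85
tcp_pos: [0.5623, 0.1868, 0.0347]
tcp_rot: [175.5, 89.5, 74.3]
ft_force: [0.5, 2.3, 1.9]
opening: -0.001
```

Run:
```python
from h import *
go([0,.169,.034])
```

```text
t 3.85 stand tcp [0.0012 0.1765 0.0347] q [-10.  47. -18. 102.  23.  34. -52.] open -0.001 F [0.03 2.39 1.9 ] twist 0.003
tool axes in stand:
 [[ 0.001  1.     0.003]
 [ 0.008  0.003 -1.   ]
 [-1.     0.001 -0.008]]
[0, 0.169, 0.034] [ 0.07 -0.12  0.75]
```

Contact force is 2.4 N, which matches the tray friction. I'll keep pushing gently until it hits the end stop.

Emit:
send_rows(
  claw=[0,0,0,0,0,0,0,0,0,0],
  linear=[
    [0,0,0.3],
    [0,0,0.5],
    [0,0,0.6],
    [0,0,0.7],
    [0,0,0.8],
    [0,0,0.9],
    [0,0,0.95],
    [0,0,1.0],
    [0,0,1.05],
    [0,0,1.1],
  ],
  twist=[0,0,0,0,0,0,0,0,0,0],
)

```text
time_s: 5.1
tcp_pos: [0.561, 0.1807, 0.0348]
tcp_rot: [170.8, 89.0, 69.7]
ft_force: [2.4, 9.3, -2.8]
opening: 0.005
```

Run:
```python
from h import *
go([0,.20,.034])
```

```text
t 5.1 stand tcp [0.0012 0.1703 0.0348] q [ -9.  47. -18. 103.  23.  33. -51.] open 0.005 F [ 0.52  9.6  -2.81] twist 0.006
tool axes in stand:
 [[ 0.003  1.     0.006]
 [ 0.016  0.005 -1.   ]
 [-1.     0.003 -0.016]]
[0, 0.2, 0.034] [ 0.13 -0.1  -2.97]
```

Emit:
send_rows(
  claw=[0,0,0,0,3.8,3.8,3.8,3.8,3.8,3.8],
  linear=[
    [0,0,-1.5],
    [0,0,-3.5],
    [-6,0,-3.5],
    [-12,0,-3.5],
    [-18,0,-3],
    [-23.5,-0.1,0],
    [-23.5,-0.1,5],
    [-23.5,-0.1,9],
    [-23.5,-0.1,11.4],
    [-23.5,-0.1,11.4],
  ],
  twist=[0,0,0,0,0,0,0,0,0,0],
)

```text
time_s: 6.35
tcp_pos: [0.5365, 0.0632, 0.2677]
tcp_rot: [173.5, 89.2, 72.2]
ft_force: [-0.4, -0.2, -0.4]
opening: 0.443
```

Run:
```python
from h import *
go([0,.056,.182])
a=cv2.resize(manip.capture("top")[160:275,185:345,::-1],(800,575),interpolation=cv2.INTER_CUBIC)
b=cv2.resize(manip.capture("scene")[95:235,300:480,::-1],(771,600),interpolation=cv2.INTER_CUBIC)
cv2.imwrite("pics/a1.png",a);cv2.imwrite("pics/b1.png",b)
```

```text
t 6.35 stand tcp [0.0004 0.0503 0.2677] q [  9.  26. -26.  98.  12.  58. -33.] open 0.443 F [-0.34 -0.3  -0.36] twist 0.001
tool axes in stand:
 [[ 0.002  1.     0.001]
 [ 0.014  0.001 -1.   ]
 [-1.     0.002 -0.014]]
[0, 0.056, 0.182] [ 8.58 -0.05 -0.45]
```

View pics/b1.png

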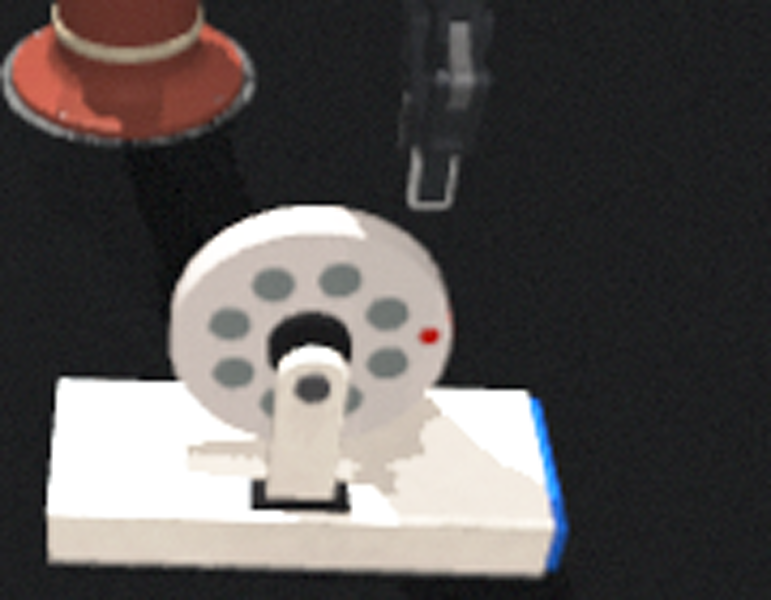

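In this crop the tray front (550,490) sits flush against the base, and the mark is unmoved at (429,336). Next I descend and pinch.

Emit:
send_rows(
  claw=[3.8,3.8,3.8,3.8,2.8,1.5,1.5,1.5,1.5,1.5],
  linear=[
    [3,0,-0.45],
    [6,0,-0.45],
    [8.6,0,-0.45],
    [8.6,0,-0.45],
    [8.6,0,-0.45],
    [8.6,0,-0.45],
    [8.6,0,-0.45],
    [8.6,0,-0.45],
    [8.6,0,-0.45],
    [8.6,0,-0.45],
  ],
  twist=[0,0,0,0,0,0,0,0,0,0],
  newtons=50,
)

```text
time_s: 7.7
tcp_pos: [0.5368, 0.0746, 0.1833]
tcp_rot: [179.1, 88.9, 78.1]
ft_force: [-4.8, 3.9, 3.0]
opening: 0.25
```

```bash
cat >> h.py <<'E'
def arc(n,*targets,r=.068):
    "log the force under name n; arc rows (cm, tool axes) to each target angle (deg), from the angle of the grasp point now"
    s=manip.get_state();R=Ro.from_euler('xyz',s['tcp_rot'],degrees=True).as_matrix();Rs=Ro.from_euler('z',-S[2]).as_matrix()
    g=Rs@(s['tcp_pos']+.003*R[:,0]-[S[0],S[1],0])-[0,0,.14];a=np.arctan2(-g[1],g[2]);rr=np.hypot(g[1],g[2])
    F=Rs@s['ft_force'];M=Rs@s['wrist_torque'];t=np.array([-np.cos(a),-np.sin(a)]);rad=np.array([-np.sin(a),np.cos(a)])
    print(n,"t",round(s['time_s'],2),"alpha",round(np.degrees(a),1),"r",round(rr,4),"x",g[0].round(4),"Ftan",round(F[1:]@t,2),"Frad",round(F[1:]@rad,2),"Fx",F[0].round(2),"M",M.round(2),"open",round(s['opening'],3),"v",np.abs(s['joint_velocities']).max().round(1))
    print(n,round(s['time_s'],2),np.degrees(a),rr,F[1:]@t,F[1:]@rad,M[0],file=open("log.txt","a"))
    for T in targets:
        b=np.radians(T);d=np.array([0,-r*np.sin(b)-g[1],r*np.cos(b)-g[2]]);print(T,(100*R.T@Rs.T@d).round(2))
E
python3 - <<'E'
from h import *
arc("grip",*range(-55,-24,3))
E
```

```text
grip t 7.7 alpha -56.8 r 0.0736 x -0.0015 Ftan 0.91 Frad 4.02 Fx -5.47 M [ 0.26  1.05 -0.18] open 0.25 v 0.1
-55 [ 0.12 -0.    0.59]
-52 [-0.17 -0.01  0.8 ]
-49 [-0.45 -0.01  1.02]
-46 [-0.72 -0.01  1.25]
-43 [-0.97 -0.01  1.5 ]
-40 [-1.21 -0.01  1.76]
-37 [-1.44 -0.01  2.04]
-34 [-1.65 -0.02  2.32]
-31 [-1.85 -0.02  2.62]
-28 [-2.03 -0.02  2.93]
-25 [-2.19 -0.02  3.24]
```

Run:
```python
from h import *
arc("grip",*[-56.8+2.6*k for k in range(2,12)],r=.0735)
```

```text
grip t 7.7 alpha -56.8 r 0.0736 x -0.0015 Ftan 0.91 Frad 4.02 Fx -5.47 M [ 0.26  1.05 -0.18] open 0.25 v 0.1
-51.599999999999994 [-0.54 -0.    0.39]
-49.0 [-0.8  -0.    0.59]
-46.4 [-1.05 -0.01  0.81]
-43.8 [-1.29 -0.01  1.05]
-41.199999999999996 [-1.52 -0.01  1.29]
-38.599999999999994 [-1.74 -0.01  1.54]
-36.0 [-1.95 -0.01  1.8 ]
-33.39999999999999 [-2.14 -0.01  2.07]
-30.799999999999997 [-2.33 -0.02  2.35]
-28.199999999999996 [-2.5  -0.02  2.64]
```

Emit:
send_rows(
  claw=[1.5,1.5,1.5,1.5,1.5,1.5,1.5,1.5,1.5,1.5],
  linear=[
    [-0.54,0,0.39],
    [-0.8,0,0.59],
    [-1.05,0,0.81],
    [-1.29,0,1.05],
    [-1.52,0,1.29],
    [-1.74,0,1.54],
    [-1.95,0,1.8],
    [-2.14,0,2.07],
    [-2.33,0,2.35],
    [-2.5,0,2.64],
  ],
  twist=[0,0,0,0,0,0,0,0,0,0],
)

```text
time_s: 8.95
tcp_pos: [0.5315, 0.0481, 0.2078]
tcp_rot: [-179.7, 88.9, 79.3]
ft_force: [1.3, 2.5, -12.5]
opening: 0.25
```

Run:
```python
from h import *
import os
s=manip.get_state()
arc("f")
g=None
import re
a=float(open("log.txt").read().split("\n")[-2].split()[2])
arc("x",*[round(a+2.6*k,1) for k in range(2,12)],r=.0735)
b=cv2.resize(manip.capture("scene")[95:235,300:480,::-1],(771,600),interpolation=cv2.INTER_CUBIC)
cv2.imwrite("pics/b2.png",b)
```

```text
f t 8.95 alpha -28.1 r 0.0734 x -0.0016 Ftan -8.26 Frad -9.71 Fx 0.76 M [ 0.99 -0.2  -0.29] open 0.25 v 2.8
x t 8.95 alpha -28.1 r 0.0734 x -0.0016 Ftan -8.26 Frad -9.71 Fx 0.76 M [ 0.99 -0.2  -0.29] open 0.25 v 2.8
-22.9 [-0.3  -0.    0.59]
-20.3 [-0.43 -0.01  0.9 ]
-17.7 [-0.54 -0.01  1.21]
-15.1 [-0.65 -0.01  1.53]
-12.5 [-0.73 -0.01  1.85]
-9.9 [-0.8  -0.02  2.18]
-7.3 [-0.86 -0.02  2.51]
-4.7 [-0.9  -0.02  2.84]
-2.1 [-0.93 -0.02  3.17]
0.5 [-0.94 -0.03  3.5 ]
```

View pics/b2.png

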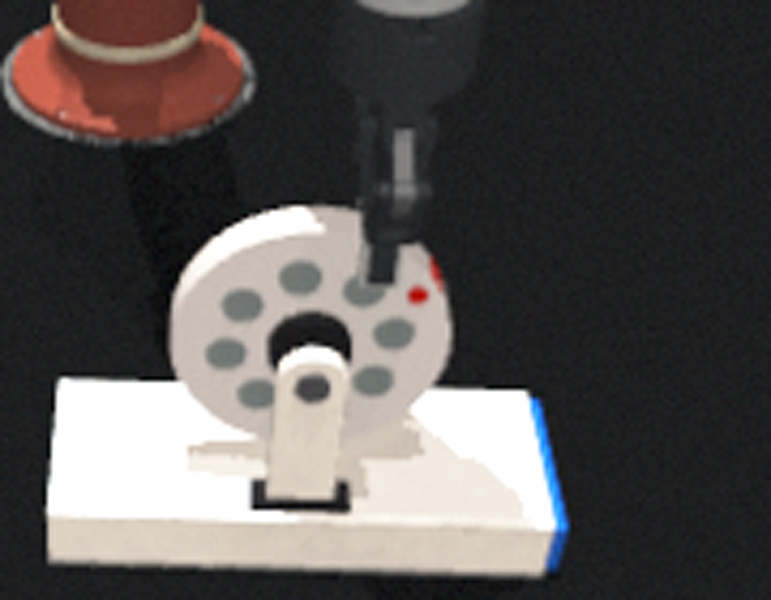

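Emit:
send_rows(
  claw=[1.5,1.5,1.5,1.5,1.5,1.5,1.5,1.5,1.5,1.5],
  linear=[
    [-0.3,0,0.59],
    [-0.43,0,0.9],
    [-0.54,0,1.21],
    [-0.65,0,1.53],
    [-0.73,0,1.85],
    [-0.8,0,2.18],
    [-0.86,0,2.51],
    [-0.9,0,2.84],
    [-0.93,0,3.17],
    [-0.94,0,3.5],
  ],
  twist=[0,0,0,0,0,0,0,0,0,0],
  newtons=30,
)

```text
time_s: 10.25
tcp_pos: [0.5249, 0.015, 0.2174]
tcp_rot: [179.2, 88.8, 78.2]
ft_force: [-0.2, 5.9, -8.6]
opening: 0.247
```

```bash
cat >> h.py <<'E'
import json
def arc(n,step,k0=2,r=.0735,show=True):
    s=manip.get_state();R=Ro.from_euler('xyz',s['tcp_rot'],degrees=True).as_matrix();Rs=Ro.from_euler('z',-S[2]).as_matrix()
    g=Rs@(s['tcp_pos']+.003*R[:,0]-[S[0],S[1],0])-[0,0,.14];a=np.degrees(np.arctan2(-g[1],g[2]));rr=np.hypot(g[1],g[2])
    F=Rs@s['ft_force'];M=Rs@s['wrist_torque']
    T=-(M[0]+g[1]*F[2]-(g[2]+.2)*F[1])
    print(n,"t",round(s['time_s'],2),"alpha",round(a,1),"r",round(rr,4),"x",g[0].round(4),"F",F.round(2),"M",M.round(2),"T",T.round(3),"open",round(s['opening'],3),"v",np.abs(s['joint_velocities']).max().round(1))
    print(json.dumps([n,a,*g,*F,*M]),file=open("log.jsonl","a"))
    if show:
      for k in range(k0,k0+10):
        b=np.radians(a+step*k);d=np.array([0,-r*np.sin(b)-g[1],r*np.cos(b)-g[2]]);print(round(np.degrees(b),1),(100*R.T@Rs.T@d).round(2))
    return a
E
python3 - <<'E'
from h import *
arc("f",2.6)
E
```

```text
f t 10.25 alpha -0.6 r 0.0744 x -0.0015 F [-1.31  5.71 -8.64] M [ 1.71  0.12 -0.33] T -0.138 open 0.247 v 3.1
4.6 [ 0.1  -0.01  0.67]
7.2 [ 0.13 -0.01  1.  ]
9.8 [ 0.17 -0.01  1.33]
12.4 [ 0.23 -0.01  1.66]
15.0 [ 0.3  -0.02  1.99]
17.6 [ 0.39 -0.02  2.31]
20.2 [ 0.49 -0.02  2.63]
22.8 [ 0.6  -0.02  2.94]
25.4 [ 0.73 -0.03  3.25]
28.0 [ 0.87 -0.03  3.55]
```

Emit:
send_rows(
  claw=[1.5,1.5,1.5,1.5,1.5,1.5,1.5,1.5,1.5,1.5],
  linear=[
    [0.1,0,0.67],
    [0.13,0,1.0],
    [0.17,0,1.33],
    [0.23,0,1.66],
    [0.3,0,1.99],
    [0.39,0,2.31],
    [0.49,0,2.63],
    [0.6,0,2.94],
    [0.73,0,3.25],
    [0.87,0,3.55],
  ],
  twist=[0,0,0,0,0,0,0,0,0,0],
)

```text
time_s: 11.5
tcp_pos: [0.5185, -0.0169, 0.2109]
tcp_rot: [175.4, 88.6, 74.6]
ft_force: [-3.1, 6.3, 4.7]
opening: 0.245
```

Run:
```python
from h import *
arc("f",2.6)
```

```text
f t 11.5 alpha 25.1 r 0.075 x -0.0015 F [-4.25  5.53  4.7 ] M [ 1.74  1.07 -0.25] T -0.107 open 0.245 v 2.4
30.3 [ 0.43 -0.01  0.54]
32.9 [ 0.6  -0.01  0.83]
35.5 [ 0.78 -0.01  1.11]
38.1 [ 0.97 -0.01  1.38]
40.7 [ 1.18 -0.02  1.64]
43.3 [ 1.4  -0.02  1.89]
45.9 [ 1.62 -0.02  2.14]
48.5 [ 1.86 -0.03  2.37]
51.1 [ 2.11 -0.03  2.59]
53.7 [ 2.37 -0.03  2.8 ]
```

Emit:
send_rows(
  claw=[1.5,1.5,1.5,1.5,1.5,1.5,1.5,1.5,1.5,1.5],
  linear=[
    [0.43,0,0.54],
    [0.6,0,0.83],
    [0.78,0,1.11],
    [0.97,0,1.38],
    [1.18,0,1.64],
    [1.4,0,1.89],
    [1.62,0,2.14],
    [1.86,0,2.37],
    [2.11,0,2.59],
    [2.37,0,2.8],
  ],
  twist=[0,0,0,0,0,0,0,0,0,0],
)

```text
time_s: 12.75
tcp_pos: [0.5131, -0.0436, 0.19]
tcp_rot: [173.2, 88.7, 72.4]
ft_force: [-5.5, 2.8, 10.4]
opening: 0.252
```

Run:
```python
from h import *
arc("f",-2.6)
```

```text
f t 12.75 alpha 51.4 r 0.0754 x -0.0014 F [-5.93  1.7  10.42] M [ 0.92  1.51 -0.27] T 0.11 open 0.252 v 3.0
46.2 [-0.37  0.01 -0.6 ]
43.6 [-0.6   0.01 -0.84]
41.0 [-0.82  0.01 -1.09]
38.4 [-1.02  0.02 -1.35]
35.8 [-1.22  0.02 -1.62]
33.2 [-1.4   0.02 -1.9 ]
30.6 [-1.57  0.03 -2.19]
28.0 [-1.73  0.03 -2.49]
25.4 [-1.87  0.03 -2.79]
22.8 [-2.    0.04 -3.09]
```

Emit:
send_rows(
  claw=[1.5,1.5,1.5,1.5,1.5,1.5,1.5,1.5,1.5,1.5],
  linear=[
    [-0.37,-0.1,-0.6],
    [-0.6,-0.1,-0.84],
    [-0.82,-0.1,-1.09],
    [-1.02,-0.1,-1.35],
    [-1.22,-0.1,-1.62],
    [-1.4,-0.1,-1.9],
    [-1.57,-0.1,-2.19],
    [-1.73,-0.1,-2.49],
    [-1.87,-0.1,-2.79],
    [-2.0,-0.1,-3.09],
  ],
  twist=[0,0,0,0,0,0,0,0,0,0],
)

```text
time_s: 14.0
tcp_pos: [0.5173, -0.0218, 0.2099]
tcp_rot: [169.1, 89.4, 68.0]
ft_force: [3.0, -9.4, -11.5]
opening: 0.252
```

Run:
```python
from h import *
arc("b",-2.6)
```

```text
b t 14.0 alpha 28.8 r 0.0763 x -0.0016 F [  4.76  -8.61 -11.53] M [-2.35 -0.65 -0.3 ] T -0.374 open 0.252 v 2.4
23.6 [-0.04  0.   -0.73]
21.0 [-0.16  0.01 -1.04]
18.4 [-0.27  0.01 -1.36]
15.8 [-0.37  0.01 -1.68]
13.2 [-0.45  0.01 -2.  ]
10.6 [-0.51  0.01 -2.33]
8.0 [-0.56  0.01 -2.66]
5.4 [-0.6   0.02 -2.99]
2.8 [-0.62  0.02 -3.32]
0.2 [-0.63  0.02 -3.66]
```

```bash
python3 - <<'E'
from h import *
arc("dup",-2.6,r=.072)
E
sed -i '$d' log.jsonl
```

```text
dup t 14.0 alpha 28.8 r 0.0763 x -0.0016 F [  4.76  -8.61 -11.53] M [-2.35 -0.65 -0.3 ] T -0.374 open 0.252 v 2.4
23.6 [ 0.1   0.   -0.79]
21.0 [-0.02  0.01 -1.1 ]
18.4 [-0.13  0.01 -1.4 ]
15.8 [-0.22  0.01 -1.72]
13.2 [-0.3   0.01 -2.03]
10.6 [-0.37  0.01 -2.36]
8.0 [-0.42  0.01 -2.68]
5.4 [-0.45  0.02 -3.  ]
2.8 [-0.47  0.02 -3.33]
0.2 [-0.48  0.02 -3.66]
```

Emit:
send_rows(
  claw=[1.5,1.5,1.5,1.5,1.5,1.5,1.5,1.5,1.5,1.5],
  linear=[
    [0.1,0,-0.79],
    [0,0,-1.1],
    [-0.13,0,-1.4],
    [-0.22,0,-1.72],
    [-0.3,0,-2.03],
    [-0.37,0,-2.36],
    [-0.42,0,-2.68],
    [-0.45,0,-3.0],
    [-0.47,0,-3.33],
    [-0.48,0,-3.66],
  ],
  twist=[0,0,0,0,0,0,0,0,0,0],
)

```text
time_s: 15.25
tcp_pos: [0.5222, 0.002, 0.2169]
tcp_rot: [-0.7, 89.4, -102.2]
ft_force: [-6.7, -15.2, 11.3]
opening: 0.247
```

Run:
```python
from h import *
arc("b",-2.6,r=.072)
```

```text
b t 15.25 alpha 9.7 r 0.075 x -0.0015 F [ -3.52 -16.26  11.28] M [-3.9   0.86  0.1 ] T -0.411 open 0.247 v 3.1
4.5 [ 0.21 -0.   -0.7 ]
1.9 [ 0.18 -0.   -1.03]
-0.7 [ 0.18 -0.   -1.35]
-3.3 [ 0.19 -0.   -1.68]
-5.9 [ 0.21 -0.   -2.01]
-8.5 [ 0.25 -0.   -2.33]
-11.1 [ 0.3  -0.   -2.65]
-13.7 [ 0.37 -0.   -2.97]
-16.3 [ 0.45 -0.   -3.29]
-18.9 [ 0.54 -0.   -3.6 ]
```

Run:
```python
from h import *
D=[];Rs=Ro.from_euler('z',-S[2]).as_matrix()
for k in range(10):
    im=manip.capture("scene");s=manip.get_state();D.append([*Rs@s['ft_force'],*Rs@s['wrist_torque'],*s['effort']])
D=np.array(D);print(D[:,:6].round(2));print(D.mean(0).round(3),D.std(0).round(3));print(s['tcp_pos'])
b=cv2.resize(im[95:235,300:480,::-1],(771,600),interpolation=cv2.INTER_CUBIC)
cv2.imwrite("pics/b3.png",b)
```

```text
[[-3.760e+00 -1.666e+01  9.050e+00 -3.930e+00  8.000e-01 -1.000e-01]
 [-4.320e+00 -1.524e+01  8.730e+00 -3.760e+00  8.500e-01 -4.000e-02]
 [-4.110e+00 -1.562e+01  8.510e+00 -3.720e+00  7.700e-01 -1.000e-02]
 [-3.250e+00 -1.629e+01  8.710e+00 -3.770e+00  7.800e-01  4.000e-02]
 [-4.290e+00 -1.526e+01  8.660e+00 -3.770e+00  7.800e-01  3.000e-02]
 [-3.060e+00 -1.563e+01  8.860e+00 -3.790e+00  7.800e-01 -5.000e-02]
 [-2.850e+00 -1.566e+01  9.270e+00 -3.740e+00  7.900e-01 -1.000e-02]
 [-3.620e+00 -1.503e+01  8.420e+00 -3.720e+00  8.000e-01 -5.000e-02]
 [-5.060e+00 -1.550e+01  9.190e+00 -3.750e+00  7.900e-01 -0.000e+00]
 [-3.470e+00 -1.603e+01  8.430e+00 -3.770e+00  7.900e-01 -2.000e-02]]
[-3.7800e+00 -1.5693e+01  8.7820e+00 -3.7730e+00  7.9200e-01 -2.2000e-02
 -7.6170e+00 -3.2745e+01 -9.9250e+00 -1.5810e+01 -2.9400e+00 -3.4060e+00
  1.8000e-02] [0.639 0.478 0.288 0.058 0.02  0.04  0.163 0.046 0.085 0.023 0.005 0.003
 0.01 ]
[0.52235864 0.00274628 0.21699623]
```

View pics/b3.png

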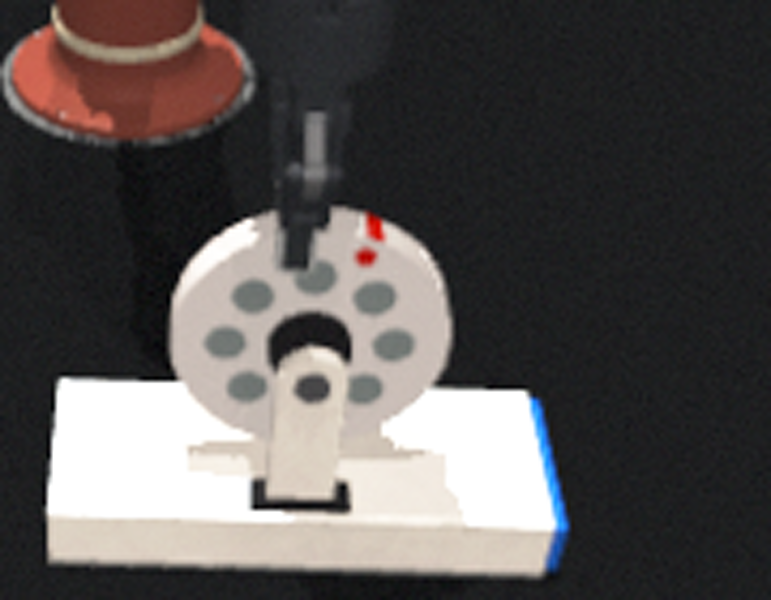

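```bash
cat >> h.py <<'E'
C=.019
def pose():
    s=manip.get_state();R=Ro.from_euler('xyz',s['tcp_rot'],degrees=True).as_matrix();Rs=Ro.from_euler('z',-S[2]).as_matrix()
    g=Rs@(s['tcp_pos']+C*R[:,0]-[S[0],S[1],0])-[0,0,.14];return s,R,Rs,g
def to(x,y,z):
    "contact-point target in axle frame"
    s,R,Rs,g=pose();print("g",g.round(4),"open",s['opening'].round(3),"F",s['ft_force'].round(1),(100*R.T@Rs.T@(np.array([x,y,z])-g)).round(2))
    print((Rs@R).round(3))
def feel(n,step,k0=2,r=.075,N=4):
    D=[]
    for k in range(N):
        manip.capture("scene");s,R,Rs,g=pose();D.append([*Rs@s['ft_force'],*Rs@s['wrist_torque']])
    D=np.mean(D,0);a=np.degrees(np.arctan2(-g[1],g[2]));rr=np.hypot(g[1],g[2])
    b=np.radians(a);Ft=-np.cos(b)*D[1]-np.sin(b)*D[2];Fr=-np.sin(b)*D[1]+np.cos(b)*D[2]
    print(n,"t",round(s['time_s'],2),"alpha",round(a,1),"r",rr.round(4),"x",g[0].round(4),"Ftan",Ft.round(2),"Frad",Fr.round(2),"T",(-Ft*rr).round(3),"F",D[:3].round(2),"M",D[3:].round(2),"open",round(s['opening'],3))
    print(json.dumps([n,a,rr,-Ft*rr,*g,*D]),file=open("feel.jsonl","a"))
    for k in range(k0,k0+10):
        b=np.radians(a+step*k);d=np.array([0,-r*np.sin(b)-g[1],r*np.cos(b)-g[2]]);print([float(v) for v in (100*R.T@Rs.T@d).round(2)])
    return a
def mark(px):
    r=least_squares(lambda a:(proj("scene",w(S,[.0095,-.068*np.sin(a[0]),.14+.068*np.cos(a[0])]))-px).ravel(),[-.2]);print("mark",np.degrees(r.x),r.fun)
E
python3 - <<'E'
from h import *
to(-.0015,.068,.11);to(-.0015,.068,.0317)
f=lambda u,v:np.array([u/771*180+300,v/600*140+95])-.4
mark(f(429,336));mark(f(366,257))
E
```

```text
Traceback (most recent call last):
  File "h.py", line 45, in to
    s,R,Rs,g=pose();print("g",g.round(4),"open",s['opening'].round(3),"F",s['ft_force'].round(1),(100*R.T@Rs.T@(np.array([x,y,z])-g)).round(2))
                                                ^^^^^^^^^^^^^^^^^^
AttributeError: 'float' object has no attribute 'round'
```

```bash
sed -i "s/s\['opening'\].round(3)/round(s['opening'],3)/" h.py
python3 - <<'E'
from h import *
to(-.0015,.068,.11);to(-.0015,.068,.0317)
f=lambda u,v:np.array([u/771*180+300,v/600*140+95])-.4
mark(f(429,336));mark(f(366,257))
E
```

```text
g [-0.0015 -0.012   0.058 ] open 0.248 F [ -6.6 -15.    8.4] [-5.27 -0.   -7.95]
[[ 0.     1.    -0.001]
 [-0.009 -0.001 -1.   ]
 [-1.     0.     0.009]]
g [-0.0015 -0.012   0.058 ] open 0.248 F [ -6.6 -15.    8.4] [ 2.56 -0.   -8.02]
[[ 0.     1.    -0.001]
 [-0.009 -0.001 -1.   ]
 [-1.     0.     0.009]]
mark [-83.27254701] [-0.23565043 -0.00512136]
mark [-22.88298102] [-0.03337769  0.08901656]
```

Emit:
send_rows(
  claw=[3.8,3.8,3.8,3.8,3.8,3.8,3.8,3.8,3.8,3.8],
  linear=[
    [0,0,0],
    [0,0,0],
    [-3,0,0],
    [-5.3,0,-2],
    [-5.3,0,-6],
    [-5.3,0,-8],
    [-3,0,-8],
    [0,0,-8],
    [2,0,-8],
    [2.56,0,-8],
  ],
  twist=[0,0,0,0,0,0,0,0,0,0],
  newtons=20,
)

```text
time_s: 17.0
tcp_pos: [0.5374, 0.0807, 0.1892]
tcp_rot: [-14.2, 89.4, -115.6]
ft_force: [0.1, -0.1, 0.5]
opening: 0.444
```

Run:
```python
from h import *
to(-.0015,.068,.0317)
s=manip.get_state();print(s['ft_force'],s['wrist_torque'])
```

```text
g [-0.0022  0.0674  0.0302] open 0.444 F [ 0.1 -0.1  0.5] [-0.15  0.07 -0.06]
[[-0.003  1.    -0.   ]
 [-0.011 -0.    -1.   ]
 [-1.    -0.003  0.011]]
[ 0.14380507 -0.06290626  0.52253498] [ 0.01620359 -0.01830271  0.00351567]
```

Emit:
send_rows(
  claw=[2.8,1.5,1.5,1.5,1.5,1.5,1.5,1.5,1.5,1.5],
  linear=[
    [-0.15,0.07,0],
    [-0.15,0.07,0],
    [-0.15,0.07,0],
    [-0.15,0.07,0],
    [-0.15,0.07,0],
    [-0.15,0.07,0],
    [-0.15,0.07,0],
    [-0.15,0.07,0],
    [-0.15,0.07,0],
    [-0.15,0.07,0],
  ],
  twist=[0,0,0,0,0,0,0,0,0,0],
  newtons=20,
)

```text
time_s: 18.25
tcp_pos: [0.5381, 0.0808, 0.1915]
tcp_rot: [-11.9, 89.4, -113.3]
ft_force: [-3.1, -0.5, 6.6]
opening: 0.246
```

Run:
```python
from h import *
feel("g",2.8,N=3)
```

```text
g t 18.4 alpha -64.4 r 0.075 x -0.0015 Ftan 5.5 Frad 2.11 T -0.412 F [-3.26 -0.48  5.87] M [-0.1   0.57 -0.07] open 0.251
[-0.64, -0.0, 0.35]
[-0.95, -0.0, 0.55]
[-1.24, -0.0, 0.77]
[-1.53, -0.0, 1.0]
[-1.8, -0.0, 1.24]
[-2.07, -0.0, 1.5]
[-2.31, -0.01, 1.77]
[-2.55, -0.01, 2.05]
[-2.77, -0.01, 2.34]
[-2.98, -0.01, 2.64]
```

Emit:
send_rows(
  claw=[1.5,1.5,1.5,1.5,1.5,1.5,1.5,1.5,1.5,1.5],
  linear=[
    [-0.64,0,0.35],
    [-0.95,0,0.55],
    [-1.24,0,0.77],
    [-1.53,0,1.0],
    [-1.8,0,1.24],
    [-2.07,0,1.5],
    [-2.31,0,1.77],
    [-2.55,0,2.05],
    [-2.77,0,2.34],
    [-2.98,0,2.64],
  ],
  twist=[0,0,0,0,0,0,0,0,0,0],
)

```text
time_s: 19.65
tcp_pos: [0.5327, 0.0542, 0.2208]
tcp_rot: [-15.8, 89.3, -117.2]
ft_force: [2.7, -4.8, -16.1]
opening: 0.251
```

Run:
```python
from h import *
feel("f",2.8,N=4)
```

```text
f t 19.85 alpha -32.9 r 0.0739 x -0.0016 Ftan -3.45 Frad -13.66 T 0.255 F [  2.71  -4.52 -13.35] M [-0.82 -0.61  0.01] open 0.25
[-0.45, -0.0, 0.58]
[-0.61, -0.0, 0.91]
[-0.75, -0.0, 1.25]
[-0.87, -0.0, 1.6]
[-0.97, -0.0, 1.95]
[-1.06, -0.0, 2.3]
[-1.13, -0.0, 2.66]
[-1.19, -0.0, 3.03]
[-1.22, -0.0, 3.39]
[-1.24, -0.0, 3.76]
```

```bash
sed -i 's/^C=.019/C=.015/; s/k0=2,r=.075,N=4/k0=2,r=None,N=4/; s/    for k in range(k0,k0+10):\n        b=np.rad/&/' h.py; sed -i 's/^    D=np.mean(D,0);a=.*/&\n    r=r or rr/' h.py
python3 - <<'E'
from h import *
feel("f",2.6,N=1)
E
```

```text
f t 19.9 alpha -31.3 r 0.0773 x -0.0016 Ftan -3.35 Frad -14.32 T 0.259 F [  2.58  -4.58 -13.97] M [-0.86 -0.56 -0.01] open 0.255
[-0.33, -0.0, 0.62]
[-0.47, -0.0, 0.94]
[-0.6, -0.0, 1.27]
[-0.71, -0.0, 1.6]
[-0.81, -0.0, 1.93]
[-0.9, -0.0, 2.28]
[-0.96, -0.0, 2.62]
[-1.02, -0.0, 2.97]
[-1.05, -0.0, 3.32]
[-1.07, -0.0, 3.67]
```

Emit:
send_rows(
  claw=[1.5,1.5,1.5,1.5,1.5,1.5,1.5,1.5,1.5,1.5],
  linear=[
    [-0.2,0,0.62],
    [-0.3,0,0.94],
    [-0.4,0,1.27],
    [-0.5,0,1.6],
    [-0.6,0,1.93],
    [-0.7,0,2.28],
    [-0.76,0,2.62],
    [-0.8,0,2.97],
    [-0.84,0,3.32],
    [-0.86,0,3.67],
  ],
  twist=[0,0,0,0,0,0,0,0,0,0],
)

```text
time_s: 21.15
tcp_pos: [0.5259, 0.0201, 0.2313]
tcp_rot: [-10.5, 89.5, -111.8]
ft_force: [0.2, 6.2, -2.8]
opening: 0.252
```

Run:
```python
from h import *
feel("f",2.6,N=4)
```

```text
f t 21.35 alpha -3.8 r 0.0765 x -0.0015 Ftan -5.11 Frad -0.72 T 0.391 F [-1.69  5.06 -1.06] M [ 1.31  0.3  -0.04] open 0.249
[-0.01, -0.0, 0.69]
[0.01, -0.0, 1.04]
[0.05, -0.0, 1.39]
[0.1, -0.0, 1.73]
[0.16, -0.0, 2.07]
[0.25, 0.0, 2.41]
[0.34, 0.0, 2.74]
[0.46, 0.0, 3.07]
[0.58, 0.0, 3.39]
[0.72, 0.0, 3.71]
```

Emit:
send_rows(
  claw=[1.5,1.5,1.5,1.5,1.5,1.5,1.5,1.5,1.5,1.5],
  linear=[
    [0,0,0.69],
    [0.03,0,1.04],
    [0.06,0,1.39],
    [0.1,0,1.73],
    [0.16,0,2.07],
    [0.25,0,2.41],
    [0.34,0,2.74],
    [0.46,0,3.07],
    [0.58,0,3.39],
    [0.72,0,3.71],
  ],
  twist=[0,0,0,0,0,0,0,0,0,0],
)

```text
time_s: 22.6
tcp_pos: [0.519, -0.0144, 0.2266]
tcp_rot: [1.0, 89.6, -100.3]
ft_force: [-2.5, 5.8, 5.1]
opening: 0.255
```

Run:
```python
from h import *
feel("f",2.6,N=4)
```

```text
f t 22.8 alpha 22.8 r 0.0774 x -0.0015 Ftan -5.84 Frad 0.95 T 0.452 F [-2.39  5.01  3.15] M [ 1.38  0.6  -0.03] open 0.248
[0.31, -0.0, 0.63]
[0.48, -0.0, 0.94]
[0.67, -0.0, 1.23]
[0.87, -0.0, 1.52]
[1.08, -0.0, 1.8]
[1.31, -0.0, 2.07]
[1.55, -0.0, 2.33]
[1.8, -0.0, 2.57]
[2.06, -0.0, 2.81]
[2.33, -0.0, 3.03]
```

Emit:
send_rows(
  claw=[1.5,1.5,1.5,1.5,1.5,1.5,1.5,1.5,1.5,1.5],
  linear=[
    [0.31,0,0.63],
    [0.48,0,0.94],
    [0.67,0,1.23],
    [0.87,0,1.52],
    [1.08,0,1.8],
    [1.31,0,2.07],
    [1.55,0,2.33],
    [1.8,0,2.57],
    [2.06,0,2.81],
    [2.33,0,3.03],
  ],
  twist=[0,0,0,0,0,0,0,0,0,0],
)

```text
time_s: 24.05
tcp_pos: [0.5128, -0.045, 0.2059]
tcp_rot: [6.9, 89.5, -94.4]
ft_force: [-4.5, 1.8, 11.1]
opening: 0.252
```

Run:
```python
from h import *
feel("f",2.6,k0=1,N=4)
```

```text
f t 24.25 alpha 50.3 r 0.0791 x -0.0015 Ftan -7.21 Frad 3.79 T 0.57 F [-3.54  1.68  7.96] M [0.58 0.83 0.  ] open 0.248
[0.28, -0.0, 0.22]
[0.58, -0.0, 0.43]
[0.88, -0.0, 0.62]
[1.19, -0.0, 0.8]
[1.51, -0.0, 0.97]
[1.83, -0.0, 1.12]
[2.17, -0.0, 1.25]
[2.51, -0.0, 1.37]
[2.85, -0.0, 1.48]
[3.2, -0.0, 1.57]
```

Run:
```python
from h import *
feel("dup",-2.7,k0=2,N=1)
```

```text
dup t 24.3 alpha 50.3 r 0.0791 x -0.0015 Ftan -6.29 Frad 4.1 T 0.498 F [-3.86  0.86  7.46] M [ 0.52  0.8  -0.  ] open 0.251
[-0.56, 0.0, -0.5]
[-0.82, 0.0, -0.76]
[-1.06, 0.0, -1.04]
[-1.3, 0.0, -1.34]
[-1.51, 0.0, -1.64]
[-1.72, 0.0, -1.95]
[-1.91, 0.0, -2.27]
[-2.08, 0.01, -2.6]
[-2.24, 0.01, -2.94]
[-2.39, 0.01, -3.28]
```

Emit:
send_rows(
  claw=[1.5,1.5,1.5,1.5,1.5,1.5,1.5,1.5,1.5,1.5],
  linear=[
    [-0.5,0,-0.5],
    [-0.75,0,-0.76],
    [-1.0,0,-1.04],
    [-1.2,0,-1.34],
    [-1.4,0,-1.64],
    [-1.6,0,-1.95],
    [-1.78,0,-2.27],
    [-1.95,0,-2.6],
    [-2.1,0,-2.94],
    [-2.25,0,-3.28],
  ],
  twist=[0,0,0,0,0,0,0,0,0,0],
)

```text
time_s: 25.55
tcp_pos: [0.519, -0.014, 0.2278]
tcp_rot: [2.6, 89.3, -98.8]
ft_force: [-1.2, -5.6, -5.9]
opening: 0.253
```

Run:
```python
from h import *
feel("b",-2.6,k0=2,N=4)
```

```text
b t 25.75 alpha 21.3 r 0.0783 x -0.0016 Ftan 6.18 Frad -1.09 T -0.484 F [ 0.15 -5.36 -3.26] M [-1.25 -0.01 -0.05] open 0.251
[-0.23, 0.0, -0.67]
[-0.33, 0.0, -1.01]
[-0.41, 0.0, -1.36]
[-0.47, 0.0, -1.71]
[-0.52, 0.0, -2.06]
[-0.55, 0.0, -2.42]
[-0.56, 0.0, -2.77]
[-0.56, 0.0, -3.13]
[-0.54, 0.0, -3.48]
[-0.51, 0.0, -3.84]
```

Emit:
send_rows(
  claw=[1.5,1.5,1.5,1.5,1.5,1.5,1.5,1.5,1.5,1.5],
  linear=[
    [-0.2,0,-0.67],
    [-0.3,0,-1.01],
    [-0.38,0,-1.36],
    [-0.43,0,-1.71],
    [-0.47,0,-2.06],
    [-0.5,0,-2.42],
    [-0.5,0,-2.77],
    [-0.5,0,-3.13],
    [-0.48,0,-3.48],
    [-0.45,0,-3.84],
  ],
  twist=[0,0,0,0,0,0,0,0,0,0],
)

```text
time_s: 27.0
tcp_pos: [0.5262, 0.0218, 0.233]
tcp_rot: [2.2, 89.2, -99.2]
ft_force: [-2.7, -6.2, 1.5]
opening: 0.253
```

Run:
```python
from h import *
feel("b",-2.6,k0=2,N=4)
```

```text
b t 27.2 alpha -6.0 r 0.0784 x -0.0015 Ftan 7.67 Frad 0.5 T -0.601 F [-0.61 -7.57  1.3 ] M [-1.83  0.12  0.06] open 0.251
[0.1, -0.0, -0.7]
[0.17, -0.0, -1.05]
[0.26, -0.0, -1.4]
[0.36, -0.0, -1.74]
[0.48, -0.0, -2.07]
[0.61, -0.0, -2.4]
[0.76, -0.0, -2.73]
[0.92, -0.0, -3.04]
[1.1, -0.0, -3.35]
[1.29, -0.0, -3.65]
```

Emit:
send_rows(
  claw=[1.5,1.5,1.5,1.5,1.5,1.5,1.5,1.5,1.5,1.5],
  linear=[
    [0.1,0,-0.7],
    [0.17,0,-1.05],
    [0.26,0,-1.4],
    [0.36,0,-1.74],
    [0.48,0,-2.07],
    [0.61,0,-2.4],
    [0.76,0,-2.73],
    [0.92,0,-3.04],
    [1.1,0,-3.35],
    [1.29,0,-3.65],
  ],
  twist=[0,0,0,0,0,0,0,0,0,0],
)

```text
time_s: 28.45
tcp_pos: [0.5334, 0.0578, 0.2219]
tcp_rot: [8.0, 89.1, -93.4]
ft_force: [-3.9, -5.7, 10.0]
opening: 0.249
```

Run:
```python
from h import *
feel("b",2.8,k0=2,N=4)
b=cv2.resize(manip.capture("scene")[95:235,300:480,::-1],(771,600),interpolation=cv2.INTER_CUBIC)
cv2.imwrite("pics/b4.png",b)
```

```text
b t 28.65 alpha -33.8 r 0.0802 x -0.0015 Ftan 8.53 Frad 2.64 T -0.684 F [-2.27 -5.62  6.94] M [-1.39  0.46 -0.02] open 0.251
[-0.39, 0.0, 0.68]
[-0.57, 0.0, 1.03]
[-0.72, 0.0, 1.39]
[-0.86, 0.0, 1.76]
[-0.98, 0.0, 2.13]
[-1.08, 0.0, 2.51]
[-1.16, 0.0, 2.89]
[-1.22, 0.0, 3.28]
[-1.26, 0.0, 3.67]
[-1.29, 0.0, 4.06]
```

View pics/b4.png

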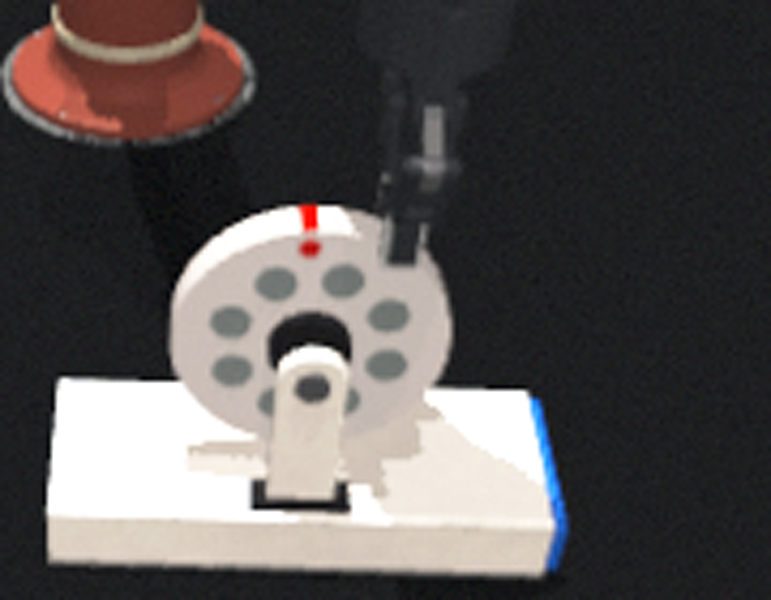

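```bash
cat >> h.py <<'E'
def redmark(im):
    c=im[130:215,335:425].astype(int);m=((c[...,0]>110)&(c[...,1]<60)&(c[...,2]<60)).astype(np.uint8)
    wm=cv2.merge([m]);n,l,st,ce=cv2.connectedComponentsWithStats(m)
    out=[]
    for i in range(1,n):
        px=ce[i]+[335,130]
        f=lambda X,R0:(lambda r:(round(float(np.degrees(r.x[0])),1),round(float(np.abs(r.fun).max()),1)))(min((least_squares(lambda a:(proj("scene",w(S,[X,-R0*np.sin(a[0]),.14+R0*np.cos(a[0])]))-px).ravel(),[a0]) for a0 in (-1.5,0,1.5,3)),key=lambda r:r.cost))
        out.append((px.round(1).tolist(),int(st[i,4]),"face",f(.0095,.068),"rim",f(-.0015,.08)))
    print(*out,sep="\n")
E
python3 - <<'E'
from h import *
redmark(manip.capture("scene"))
im=cv2.imread("pics/b4.png")
E
```

```text
([372.0, 145.0], 15, 'face', (3.3, 7.6), 'rim', (3.4, 0.6))
([372.0, 152.5], 6, 'face', (3.7, 0.1), 'rim', (3.8, 6.9))
```

Emit:
send_rows(
  claw=[1.5,1.5,1.5,1.5,1.5,1.5,1.5,1.5,1.5,1.5],
  linear=[
    [-0.25,0,0.68],
    [-0.4,0,1.03],
    [-0.52,0,1.39],
    [-0.64,0,1.76],
    [-0.75,0,2.13],
    [-0.85,0,2.51],
    [-0.93,0,2.89],
    [-1.0,0,3.28],
    [-1.04,0,3.67],
    [-1.07,0,4.06],
  ],
  twist=[0,0,0,0,0,0,0,0,0,0],
)

```text
time_s: 30.0
tcp_pos: [0.5258, 0.0202, 0.2335]
tcp_rot: [15.5, 89.3, -85.8]
ft_force: [0.8, 5.3, -2.5]
opening: 0.248
```

Run:
```python
from h import *
feel("f",2.4,k0=2,N=6)
redmark(manip.capture("scene"))
```

```text
f t 30.3 alpha -3.7 r 0.0787 x -0.0015 Ftan -5.09 Frad 0.41 T 0.4 F [-0.73  5.1   0.08] M [1.29 0.2  0.03] open 0.25
[-0.01, -0.0, 0.66]
[0.01, -0.0, 0.99]
[0.04, -0.0, 1.32]
[0.09, -0.0, 1.64]
[0.15, -0.0, 1.97]
[0.22, -0.0, 2.29]
[0.3, -0.0, 2.61]
[0.4, -0.0, 2.92]
[0.51, -0.0, 3.23]
[0.64, -0.0, 3.54]
([356.2, 148.0], 13, 'face', (29.5, 7.3), 'rim', (30.0, 1.0))
([359.0, 155.5], 6, 'face', (30.2, 0.1), 'rim', (30.9, 6.3))
```

Emit:
send_rows(
  claw=[1.5,1.5,1.5,1.5,1.5,1.5,1.5,1.5,1.5,1.5],
  linear=[
    [0,0,0.66],
    [0.03,0,0.99],
    [0.06,0,1.32],
    [0.11,0,1.64],
    [0.18,0,1.97],
    [0.26,0,2.29],
    [0.35,0,2.61],
    [0.45,0,2.92],
    [0.56,0,3.23],
    [0.7,0,3.54],
  ],
  twist=[0,0,0,0,0,0,0,0,0,0],
)

```text
time_s: 31.6
tcp_pos: [0.519, -0.0138, 0.2285]
tcp_rot: [19.8, 89.3, -81.5]
ft_force: [-1.1, 6.2, 5.9]
opening: 0.246
```

Run:
```python
from h import *
feel("f",2.4,k0=2,N=8)
redmark(manip.capture("scene"))
```

```text
f t 32.0 alpha 22.0 r 0.0789 x -0.0015 Ftan -6.11 Frad 2.66 T 0.482 F [-2.    4.67  4.75] M [ 1.19  0.49 -0.03] open 0.245
[0.28, -0.0, 0.6]
[0.44, -0.0, 0.89]
[0.61, -0.0, 1.17]
[0.79, -0.01, 1.45]
[0.99, -0.01, 1.72]
[1.19, -0.01, 1.98]
[1.41, -0.01, 2.23]
[1.63, -0.01, 2.47]
[1.87, -0.01, 2.7]
[2.11, -0.01, 2.92]
([346.4, 154.7], 12, 'face', (49.6, 5.5), 'rim', (51.0, 0.5))
([350.3, 161.1], 9, 'face', (52.4, 0.1), 'rim', (54.7, 4.8))
```

Emit:
send_rows(
  claw=[1.5,1.5,1.5,1.5,1.5,1.5,1.5,1.5,1.5,1.5],
  linear=[
    [0.3,0,0.6],
    [0.46,0,0.89],
    [0.63,0,1.17],
    [0.81,0,1.45],
    [1.01,0,1.72],
    [1.21,0,1.98],
    [1.43,0,2.23],
    [1.65,0,2.47],
    [1.89,0,2.7],
    [2.13,0,2.92],
  ],
  twist=[0,0,0,0,0,0,0,0,0,0],
)

```text
time_s: 33.3
tcp_pos: [0.513, -0.0439, 0.209]
tcp_rot: [16.9, 89.2, -84.4]
ft_force: [-2.4, 4.0, 9.8]
opening: 0.252
```

Run:
```python
from h import *
feel("f",2.0,k0=2,N=8)
redmark(manip.capture("scene"))
```

```text
f t 33.7 alpha 48.1 r 0.0804 x -0.0015 Ftan -6.5 Frad 3.06 T 0.523 F [-2.87  2.06  6.88] M [ 0.64  0.61 -0.03] open 0.249
[0.44, -0.0, 0.35]
[0.66, -0.0, 0.52]
[0.9, -0.0, 0.68]
[1.13, -0.01, 0.82]
[1.38, -0.01, 0.97]
[1.62, -0.01, 1.1]
[1.88, -0.01, 1.22]
[2.13, -0.01, 1.34]
[2.39, -0.01, 1.44]
[2.66, -0.01, 1.54]
([340.0, 165.0], 5, 'face', (72.0, 5.4), 'rim', (75.8, 0.1))
([345.0, 169.3], 7, 'face', (76.5, 0.3), 'rim', (-276.9, 5.7))
```

Emit:
send_rows(
  claw=[1.5,1.5,1.5,1.5,1.5,1.5,1.5,1.5,1.5,1.5],
  linear=[
    [0.44,0,0.37],
    [0.66,0,0.55],
    [0.9,0,0.72],
    [1.13,0,0.88],
    [1.38,0,1.03],
    [1.62,0,1.17],
    [1.88,0,1.3],
    [2.13,0,1.42],
    [2.39,0,1.53],
    [2.66,0,1.64],
  ],
  twist=[0,0,0,0,0,0,0,0,0,0],
)

```text
time_s: 35.0
tcp_pos: [0.5093, -0.0617, 0.1839]
tcp_rot: [13.6, 89.0, -87.7]
ft_force: [-3.1, 1.4, 9.2]
opening: 0.249
```

Run:
```python
from h import *
feel("f",-2.6,k0=2,N=8)
redmark(manip.capture("scene"))
```

```text
f t 35.4 alpha 69.9 r 0.0831 x -0.0015 Ftan -7.23 Frad 0.99 T 0.6 F [-2.53  1.56  7.13] M [ 0.55  0.55 -0.01] open 0.252
[-0.7, 0.0, -0.28]
[-1.04, 0.0, -0.44]
[-1.37, 0.01, -0.62]
[-1.69, 0.01, -0.81]
[-2.01, 0.01, -1.02]
[-2.31, 0.01, -1.24]
[-2.61, 0.01, -1.48]
[-2.89, 0.01, -1.73]
[-3.16, 0.01, -1.99]
[-3.42, 0.01, -2.26]
([344.0, 176.5], 6, 'face', (96.4, 0.2), 'rim', (105.8, 4.1))
```

Emit:
send_rows(
  claw=[1.5,1.5,1.5,1.5,1.5,1.5,1.5,1.5,1.5,1.5],
  linear=[
    [-0.6,0,-0.4],
    [-0.95,0,-0.6],
    [-1.25,0,-0.82],
    [-1.55,0,-1.05],
    [-1.85,0,-1.27],
    [-2.15,0,-1.5],
    [-2.43,0,-1.75],
    [-2.7,0,-2.0],
    [-2.95,0,-2.25],
    [-3.2,0,-2.52],
  ],
  twist=[0,0,0,0,0,0,0,0,0,0],
)

```text
time_s: 36.7
tcp_pos: [0.5143, -0.0369, 0.2152]
tcp_rot: [12.4, 89.0, -89.0]
ft_force: [1.3, -3.8, -2.1]
opening: 0.25
```

Run:
```python
from h import *
feel("b",-2.4,k0=2,N=8)
redmark(manip.capture("scene"))
```

```text
b t 37.1 alpha 40.7 r 0.0798 x -0.0016 Ftan 3.26 Frad 3.23 T -0.26 F [ 0.66 -4.58  0.33] M [-1.05 -0.08 -0.04] open 0.249
[-0.42, 0.0, -0.52]
[-0.62, 0.0, -0.79]
[-0.8, 0.0, -1.07]
[-0.97, 0.0, -1.36]
[-1.13, 0.01, -1.65]
[-1.28, 0.01, -1.95]
[-1.41, 0.01, -2.26]
[-1.53, 0.01, -2.57]
[-1.64, 0.01, -2.88]
[-1.73, 0.01, -3.2]
([341.7, 160.7], 9, 'face', (63.3, 5.5), 'rim', (66.0, 0.4))
([346.0, 166.5], 6, 'face', (68.9, 0.0), 'rim', (-286.1, 5.6))
```

Emit:
send_rows(
  claw=[1.5,1.5,1.5,1.5,1.5,1.5,1.5,1.5,1.5,1.5],
  linear=[
    [-0.42,0,-0.5],
    [-0.62,0,-0.75],
    [-0.8,0,-1.0],
    [-0.97,0,-1.25],
    [-1.12,0,-1.5],
    [-1.26,0,-1.75],
    [-1.38,0,-2.0],
    [-1.48,0,-2.25],
    [-1.58,0,-2.5],
    [-1.66,0,-2.75],
  ],
  twist=[0,0,0,0,0,0,0,0,0,0],
)

```text
time_s: 38.4
tcp_pos: [0.5196, -0.01, 0.2311]
tcp_rot: [11.3, 88.9, -90.1]
ft_force: [4.0, -3.9, -12.4]
opening: 0.247
```

Run:
```python
from h import *
feel("b",-2.4,k0=2,N=8)
redmark(manip.capture("scene"))
```

```text
b t 38.8 alpha 17.9 r 0.0801 x -0.0017 Ftan 5.76 Frad -10.28 T -0.462 F [  4.8   -2.32 -11.55] M [-0.65 -0.99 -0.02] open 0.246
[-0.19, 0.0, -0.64]
[-0.27, 0.0, -0.97]
[-0.33, 0.0, -1.3]
[-0.37, 0.0, -1.63]
[-0.41, 0.0, -1.97]
[-0.43, 0.0, -2.3]
[-0.43, 0.0, -2.64]
[-0.42, 0.0, -2.97]
[-0.4, 0.0, -3.31]
[-0.37, 0.0, -3.64]
([348.4, 153.4], 11, 'face', (45.6, 5.7), 'rim', (46.7, 0.3))
([352.0, 159.7], 7, 'face', (47.5, 0.1), 'rim', (49.4, 5.1))
```

Run:
```python
import json,numpy as np
from scipy.optimize import least_squares
L=[json.loads(l) for l in open("feel.jsonl")]
L=[l for l in L if l[0] in "fb"]
for i,l in enumerate(L): print(i,l[0],round(l[1],1),round(l[3],3))
m={1:5.5,2:33,3:58,4:85,5:56,6:31,7:3.5,8:30,9:52,10:76,11:96.4,12:68.5,13:47}
idx=[i for i in m if i<len(L)]
s=np.array([1 if L[i][0]=="f" else -1 for i in idx]);a=np.radians([L[i][1] for i in idx]);F=np.array([L[i][7:10] for i in idx]);M=np.array([L[i][10] for i in idx]);mm=np.array([m[i] for i in idx])
Ft=-np.cos(a)*F[:,1]-np.sin(a)*F[:,2]
for r in(.074,.077,.08):
    T=-Ft*r
    f1=lambda p:T-(p[0]*s+p[1]*np.sin(np.radians(mm-p[2])))
    q=least_squares(f1,[.45,.3,50],loss='soft_l1',f_scale=.05);print("Ftan only D,A,m0",q.x.round(3),q.fun.round(2))
    q=least_squares(lambda p:T-(p[0]*s+.3*np.sin(np.radians(mm-p[1]))),[.45,50],loss='soft_l1',f_scale=.05);print("  A=.3",q.x.round(3))
    f2=lambda p:T-(M-p[0]*F[:,1]-p[3]*F[:,2])-(.37*s+p[1]*np.sin(np.radians(mm-p[2])))
    q=least_squares(f2,[.2,.3,50,0],loss='soft_l1',f_scale=.05);print("wrench L,A,m0,e",q.x.round(3),q.fun.round(2))
```

```text
0 f -32.9 0.255
1 f -31.3 0.259
2 f -3.8 0.391
3 f 22.8 0.452
4 f 50.3 0.57
5 b 21.3 -0.484
6 b -6.0 -0.601
7 b -33.8 -0.684
8 f -3.7 0.4
9 f 22.0 0.482
10 f 48.1 0.523
11 f 69.9 0.6
12 b 40.7 -0.26
13 b 17.9 -0.462
Ftan only D,A,m0 [ 0.431  0.216 54.859] [-0.02  0.03 -0.01 -0.01 -0.03 -0.05 -0.03  0.04  0.03 -0.03 -0.04  0.14
  0.03]
  A=.3 [ 0.419 51.496]
wrench L,A,m0,e [2.3300e-01 1.5900e-01 8.0963e+01 4.0000e-03] [-0.22 -0.01 -0.08 -0.01 -0.03 -0.    0.01  0.03  0.07 -0.01 -0.04  0.15
  0.1 ]
Ftan only D,A,m0 [ 0.449  0.224 54.942] [-0.02  0.03 -0.01 -0.01 -0.03 -0.05 -0.03  0.04  0.03 -0.03 -0.04  0.15
  0.04]
  A=.3 [ 0.438 51.886]
wrench L,A,m0,e [2.2900e-01 1.7000e-01 7.7571e+01 3.0000e-03] [-0.18 -0.01 -0.09 -0.01 -0.03 -0.    0.    0.03  0.07 -0.01 -0.04  0.15
  0.09]
Ftan only D,A,m0 [ 0.467  0.232 55.023] [-0.02  0.03 -0.01 -0.01 -0.03 -0.05 -0.03  0.04  0.03 -0.03 -0.04  0.15
  0.04]
  A=.3 [ 0.457 52.313]
wrench L,A,m0,e [2.260e-01 1.820e-01 7.453e+01 3.000e-03] [-0.14 -0.01 -0.09 -0.01 -0.04  0.    0.    0.03  0.07 -0.01 -0.04  0.14
  0.09]
```

Run:
```python
from h import *
feel("dup",2.0,k0=2,N=1,r=.0785)
```

```text
dup t 38.9 alpha 17.9 r 0.0801 x -0.0016 Ftan 6.06 Frad -10.15 T -0.485 F [  4.22  -2.65 -11.52] M [-0.62 -1.01 -0.02] open 0.248
[0.35, -0.0, 0.46]
[0.46, -0.0, 0.71]
[0.58, -0.0, 0.96]
[0.71, -0.0, 1.2]
[0.84, -0.0, 1.44]
[0.99, -0.0, 1.67]
[1.14, -0.0, 1.9]
[1.3, -0.01, 2.12]
[1.47, -0.01, 2.33]
[1.65, -0.01, 2.54]
```

Emit:
send_rows(
  claw=[1.5,1.5,1.5,1.5,1.5,1.5,1.5,1.5,1.5,1.5],
  linear=[
    [0.3,0,0.46],
    [0.42,0,0.71],
    [0.54,0,0.96],
    [0.67,0,1.2],
    [0.8,0,1.44],
    [0.95,0,1.67],
    [1.1,0,1.9],
    [1.26,0,2.12],
    [1.43,0,2.33],
    [1.61,0,2.54],
  ],
  twist=[0,0,0,0,0,0,0,0,0,0],
)

```text
time_s: 40.15
tcp_pos: [0.5154, -0.0313, 0.2195]
tcp_rot: [27.7, 89.1, -73.6]
ft_force: [-3.8, 1.0, 13.2]
opening: 0.245
```

Run:
```python
from h import *
feel("f",2.0,k0=2,N=6)
redmark(manip.capture("scene"))
```

```text
f t 40.45 alpha 36.3 r 0.0797 x -0.0015 Ftan -7.08 Frad 8.61 T 0.564 F [-3.44  0.6  11.13] M [ 0.28  0.74 -0.01] open 0.249
[0.35, -0.0, 0.43]
[0.54, -0.0, 0.64]
[0.73, -0.01, 0.84]
[0.93, -0.01, 1.03]
[1.14, -0.01, 1.22]
[1.35, -0.01, 1.39]
[1.57, -0.01, 1.57]
[1.8, -0.02, 1.73]
[2.03, -0.02, 1.88]
[2.27, -0.02, 2.03]
([342.6, 159.2], 9, 'face', (60.3, 5.4), 'rim', (62.6, 0.5))
([347.0, 165.0], 9, 'face', (64.5, 0.1), 'rim', (68.6, 5.5))
```

Emit:
send_rows(
  claw=[1.5,1.5,1.5,1.5,1.5,1.5,1.5,1.5,1.5,1.5],
  linear=[
    [0.3,0,0.45],
    [0.48,0,0.67],
    [0.67,0,0.88],
    [0.86,0,1.08],
    [1.06,0,1.28],
    [1.27,0,1.46],
    [1.48,0,1.65],
    [1.7,0,1.82],
    [1.93,0,1.98],
    [2.17,0,2.14],
  ],
  twist=[0,0,0,0,0,0,0,0,0,0],
)

```text
time_s: 41.75
tcp_pos: [0.5115, -0.0507, 0.2008]
tcp_rot: [35.8, 89.2, -65.4]
ft_force: [-4.4, 0.9, 10.5]
opening: 0.247
```

Run:
```python
from h import *
feel("f",-2.2,k0=2,N=6)
redmark(manip.capture("scene"))
```

```text
f t 42.05 alpha 55.7 r 0.0808 x -0.0015 Ftan -7.71 Frad 4.72 T 0.623 F [-3.26  0.45  9.03] M [ 0.23  0.64 -0.02] open 0.248
[-0.5, 0.01, -0.36]
[-0.74, 0.01, -0.56]
[-0.98, 0.01, -0.76]
[-1.2, 0.01, -0.98]
[-1.42, 0.02, -1.2]
[-1.63, 0.02, -1.43]
[-1.83, 0.02, -1.67]
[-2.02, 0.02, -1.91]
[-2.2, 0.02, -2.17]
[-2.37, 0.03, -2.43]
([344.3, 171.6], 7, 'face', (82.9, 0.2), 'rim', (-269.4, 5.4))
```

Emit:
send_rows(
  claw=[1.5,1.5,1.5,1.5,1.5,1.5,1.5,1.5,1.5,1.5],
  linear=[
    [-0.46,0,-0.38],
    [-0.7,0,-0.58],
    [-0.94,0,-0.78],
    [-1.16,0,-1.0],
    [-1.37,0,-1.22],
    [-1.57,0,-1.45],
    [-1.76,0,-1.69],
    [-1.94,0,-1.93],
    [-2.11,0,-2.19],
    [-2.27,0,-2.45],
  ],
  twist=[0,0,0,0,0,0,0,0,0,0],
)

```text
time_s: 43.35
tcp_pos: [0.5162, -0.0268, 0.223]
tcp_rot: [34.2, 89.1, -67.1]
ft_force: [2.8, -3.3, -7.5]
opening: 0.247
```

Run:
```python
from h import *
feel("b",-2.2,k0=2,N=6)
redmark(manip.capture("scene"))
```

```text
b t 43.65 alpha 31.5 r 0.08 x -0.0016 Ftan 4.52 Frad -4.39 T -0.361 F [ 2.96 -1.56 -6.1 ] M [-0.53 -0.65 -0.08] open 0.248
[-0.31, 0.0, -0.53]
[-0.44, 0.01, -0.81]
[-0.57, 0.01, -1.09]
[-0.69, 0.01, -1.37]
[-0.79, 0.01, -1.66]
[-0.89, 0.01, -1.95]
[-0.97, 0.02, -2.25]
[-1.04, 0.02, -2.55]
[-1.1, 0.02, -2.85]
[-1.15, 0.02, -3.15]
([343.8, 157.8], 6, 'face', (56.9, 5.1), 'rim', (58.9, 0.3))
([348.3, 163.4], 7, 'face', (59.6, 0.2), 'rim', (62.9, 5.4))
```

Emit:
send_rows(
  claw=[1.5,1.5,1.5,1.5,1.5,1.5,1.5,1.5,1.5,1.5],
  linear=[
    [-0.28,0,-0.53],
    [-0.41,0,-0.81],
    [-0.53,0,-1.09],
    [-0.64,0,-1.37],
    [-0.74,0,-1.66],
    [-0.83,0,-1.95],
    [-0.9,0,-2.25],
    [-0.97,0,-2.55],
    [-1.02,0,-2.85],
    [-1.06,0,-3.15],
  ],
  twist=[0,0,0,0,0,0,0,0,0,0],
)

```text
time_s: 44.95
tcp_pos: [0.5219, 0.0016, 0.2337]
tcp_rot: [26.5, 88.9, -74.9]
ft_force: [-0.1, -6.6, -2.7]
opening: 0.247
```

Run:
```python
from h import *
feel("b",-2.2,k0=2,N=6)
redmark(manip.capture("scene"))
```

```text
b t 45.25 alpha 9.1 r 0.0798 x -0.0017 Ftan 6.65 Frad -2.46 T -0.531 F [ 3.34 -6.18 -3.48] M [-1.51 -0.63 -0.04] open 0.243
[-0.08, 0.0, -0.61]
[-0.11, 0.0, -0.91]
[-0.12, 0.0, -1.22]
[-0.12, 0.0, -1.53]
[-0.11, 0.0, -1.83]
[-0.09, 0.0, -2.14]
[-0.05, 0.0, -2.44]
[-0.01, 0.0, -2.75]
[0.05, 0.0, -3.05]
[0.12, 0.0, -3.35]
([351.7, 150.6], 7, 'face', (38.2, 6.6), 'rim', (38.9, 0.7))
([355.0, 157.7], 7, 'face', (39.7, 0.2), 'rim', (40.9, 5.9))
```

Emit:
send_rows(
  claw=[1.5,1.5,1.5,1.5,1.5,1.5,1.5,1.5,1.5,1.5],
  linear=[
    [-0.05,0,-0.61],
    [-0.08,0,-0.91],
    [-0.09,0,-1.22],
    [-0.09,0,-1.53],
    [-0.08,0,-1.83],
    [-0.06,0,-2.14],
    [-0.02,0,-2.44],
    [0.02,0,-2.75],
    [0.08,0,-3.05],
    [0.15,0,-3.35],
  ],
  twist=[0,0,0,0,0,0,0,0,0,0],
)

```text
time_s: 46.55
tcp_pos: [0.528, 0.0316, 0.2334]
tcp_rot: [21.3, 88.6, -80.2]
ft_force: [-1.5, -8.9, 5.6]
opening: 0.25
```

Run:
```python
from h import *
feel("b",2.2,k0=2,N=6)
redmark(manip.capture("scene"))
```

```text
b t 46.85 alpha -12.9 r 0.0804 x -0.0016 Ftan 8.33 Frad 2.14 T -0.669 F [ 0.78 -7.64  3.95] M [-1.81 -0.17  0.07] open 0.249
[-0.1, 0.0, 0.61]
[-0.13, 0.0, 0.92]
[-0.16, 0.0, 1.22]
[-0.16, 0.0, 1.53]
[-0.16, 0.0, 1.84]
[-0.15, 0.0, 2.15]
[-0.12, 0.0, 2.46]
[-0.08, 0.0, 2.76]
[-0.03, 0.0, 3.07]
[0.03, 0.0, 3.37]
([361.4, 146.4], 13, 'face', (20.7, 7.5), 'rim', (21.0, 0.8))
([363.2, 154.0], 10, 'face', (21.2, 0.1), 'rim', (21.7, 6.7))
```

Emit:
send_rows(
  claw=[1.5,1.5,1.5,1.5,1.5,1.5,1.5,1.5,1.5,1.5],
  linear=[
    [-0.08,0,0.61],
    [-0.11,0,0.92],
    [-0.13,0,1.22],
    [-0.13,0,1.53],
    [-0.12,0,1.84],
    [-0.11,0,2.15],
    [-0.08,0,2.46],
    [-0.04,0,2.76],
    [0.01,0,3.07],
    [0.07,0,3.37],
  ],
  twist=[0,0,0,0,0,0,0,0,0,0],
)

```text
time_s: 48.15
tcp_pos: [0.5226, 0.0053, 0.2352]
tcp_rot: [44.4, 89.0, -56.7]
ft_force: [2.4, 5.9, 0.9]
opening: 0.248
```

Run:
```python
from h import *
feel("f",1.0,k0=2,N=6)
redmark(manip.capture("scene"))
L=[json.loads(l) for l in open("feel.jsonl")]
L=[l for l in L if l[0] in "fb"]
m={1:5.5,2:33,3:57,4:83,6:31,7:3.5,8:30,9:52,10:76,11:96.4,12:68.5,13:47,14:63.5,15:82.9,16:59.5,17:39.5,18:21,19:42}
s=np.array([1 if L[i][0]=="f" else -1 for i in m]);mm=np.array(list(m.values()))
a=np.radians([L[i][1] for i in m]);F=np.array([L[i][7:10] for i in m]);T=.077*(np.cos(a)*F[:,1]+np.sin(a)*F[:,2])
for A in (None,.3):
  for k in range(2):
    f=lambda p:T-(p[0]*s+(p[2] if A is None else A)*np.sin(np.radians(mm-p[1])))
    q=least_squares(f,[.45,50,.3] if A is None else [.45,50],loss='soft_l1' if k else 'linear',f_scale=.03);print(A,q.x.round(3));
print(q.fun.round(2))
```

```text
f t 48.45 alpha 7.1 r 0.0807 x -0.0016 Ftan -5.01 Frad -1.1 T 0.405 F [ 1.03  5.11 -0.47] M [ 1.38 -0.19 -0.08] open 0.251
[0.04, -0.0, 0.28]
[0.07, -0.0, 0.42]
[0.1, -0.0, 0.56]
[0.13, -0.0, 0.69]
[0.16, -0.0, 0.83]
[0.19, -0.01, 0.97]
[0.23, -0.01, 1.1]
[0.27, -0.01, 1.24]
[0.31, -0.01, 1.37]
[0.36, -0.01, 1.51]
([352.4, 150.4], 11, 'face', (37.0, 6.5), 'rim', (37.8, 0.6))
([355.0, 157.5], 6, 'face', (39.5, 0.1), 'rim', (40.7, 5.7))
None [ 0.438 50.316  0.271]
None [ 0.445 51.112  0.264]
0.3 [ 0.434 50.088]
0.3 [ 0.439 50.063]
[ 0.03  0.04 -0.03 -0.05 -0.05 -0.    0.06  0.02 -0.07 -0.1   0.09  0.01
  0.04 -0.01  0.04 -0.02 -0.06 -0.01]
```

Emit:
send_rows(
  claw=[1.5,1.5,1.5,1.5,1.5,1.5,1.5,1.5,1.5,1.5],
  linear=[
    [0.04,0,0.3],
    [0.07,0,0.5],
    [0.12,0,0.7],
    [0.17,0,0.9],
    [0.22,0,1.1],
    [0.28,0,1.3],
    [0.34,0,1.45],
    [0.4,0,1.6],
    [0.42,0,1.65],
    [0.42,0,1.65],
  ],
  twist=[0,0,0,0,0,0,0,0,0,0],
)

```text
time_s: 49.75
tcp_pos: [0.52, -0.0075, 0.2329]
tcp_rot: [62.9, 89.1, -38.2]
ft_force: [-0.2, 5.5, 2.9]
opening: 0.248
```

Run:
```python
from h import *
feel("end",1.0,k0=0,N=3)
im=manip.capture("scene");redmark(im)
cv2.imwrite("pics/b5.png",cv2.resize(im[95:235,300:480,::-1],(771,600),interpolation=cv2.INTER_CUBIC))
```

```text
end t 49.9 alpha 16.1 r 0.0811 x -0.0016 Ftan -6.31 Frad 0.47 T 0.512 F [-0.02  5.94  2.19] M [ 1.41  0.07 -0.08] open 0.249
[-0.0, 0.0, 0.0]
[0.04, -0.0, 0.14]
[0.08, -0.0, 0.27]
[0.13, -0.0, 0.4]
[0.18, -0.01, 0.54]
[0.23, -0.01, 0.67]
[0.28, -0.01, 0.8]
[0.34, -0.01, 0.93]
[0.4, -0.01, 1.06]
[0.45, -0.01, 1.19]
([348.4, 153.4], 11, 'face', (45.6, 5.7), 'rim', (46.7, 0.3))
([352.3, 159.6], 7, 'face', (46.8, 0.2), 'rim', (48.6, 5.2))
```

View pics/b5.png

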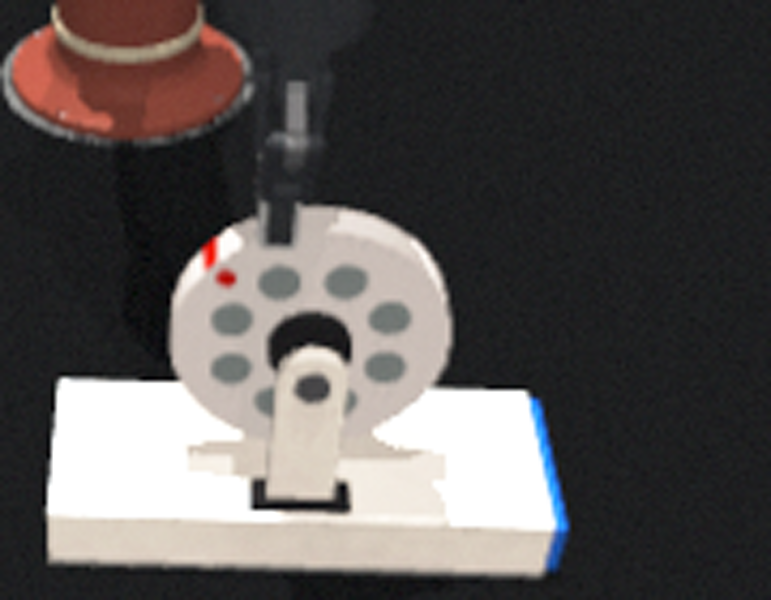

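The mark is now at about 47° (crop 226,278), and the fit puts the target at about 50°. I'll nudge it the last few degrees with a firmer grip.

Emit:
send_rows(
  claw=[1.5,1.5,1.5,1.5,1.5,1.5,1.5,1.5,1.5,1.5],
  linear=[
    [0.03,0,0.15],
    [0.07,0,0.3],
    [0.11,0,0.4],
    [0.15,0,0.5],
    [0.18,0,0.6],
    [0.2,0,0.65],
    [0.2,0,0.65],
    [0.2,0,0.65],
    [0.2,0,0.65],
    [0.2,0,0.65],
  ],
  twist=[0,0,0,0,0,0,0,0,0,0],
  newtons=40,
)

```text
time_s: 51.2
tcp_pos: [0.5195, -0.0098, 0.2323]
tcp_rot: [89.1, 89.1, -11.9]
ft_force: [0.6, 7.6, 1.9]
opening: 0.242
```

Run:
```python
from h import *
feel("end",1.0,k0=0,N=3)
redmark(manip.capture("scene"))
```

```text
end t 51.35 alpha 17.7 r 0.0812 x -0.0016 Ftan -7.74 Frad -0.05 T 0.628 F [-0.46  7.39  2.31] M [ 2.    0.13 -0.15] open 0.238
[0.0, 0.0, 0.0]
[0.04, -0.0, 0.13]
[0.09, -0.0, 0.27]
[0.14, -0.01, 0.4]
[0.19, -0.01, 0.53]
[0.24, -0.01, 0.66]
[0.3, -0.01, 0.79]
[0.36, -0.01, 0.92]
[0.42, -0.01, 1.05]
[0.48, -0.02, 1.18]
([347.7, 153.6], 7, 'face', (46.7, 5.8), 'rim', (47.9, 0.5))
([351.7, 160.0], 7, 'face', (48.4, 0.2), 'rim', (50.3, 5.1))
```

Emit:
send_rows(
  claw=[1.5,1.5,1.5,1.5,1.5,1.5,1.5,1.5,1.5,1.5],
  linear=[
    [0.05,0,0.2],
    [0.1,0,0.4],
    [0.15,0,0.55],
    [0.2,0,0.7],
    [0.23,0,0.8],
    [0.23,0,0.8],
    [0.23,0,0.8],
    [0.2,0,0.7],
    [0.18,0,0.6],
    [0.18,0,0.6],
  ],
  twist=[0,0,0,0,0,0,0,0,0,0],
)

```text
time_s: 52.65
tcp_pos: [0.5187, -0.0142, 0.2311]
tcp_rot: [99.3, 89.1, -1.7]
ft_force: [1.6, 4.7, -0.5]
opening: 0.241
```

Run:
```python
from h import *
feel("end",1.0,k0=0,N=2)
redmark(manip.capture("scene"));feel("end",1.0,k0=0,N=3);redmark(manip.capture("scene"))
```

```text
end t 52.75 alpha 20.9 r 0.0814 x -0.0016 Ftan -5.38 Frad -1.69 T 0.438 F [0.29 5.63 0.34] M [ 1.49 -0.08 -0.23] open 0.233
[0.0, 0.0, 0.0]
[0.05, -0.0, 0.13]
[0.11, -0.0, 0.26]
[0.16, -0.01, 0.39]
[0.22, -0.01, 0.52]
[0.28, -0.01, 0.65]
[0.34, -0.01, 0.78]
[0.41, -0.01, 0.91]
[0.48, -0.01, 1.03]
[0.55, -0.02, 1.16]
([346.7, 153.9], 7, 'face', (48.4, 6.0), 'rim', (49.6, 0.8))
([351.0, 160.7], 7, 'face', (50.7, 0.2), 'rim', (52.8, 4.9))
end t 52.95 alpha 20.9 r 0.0814 x -0.0016 Ftan -4.97 Frad -2.16 T 0.404 F [ 0.21  5.41 -0.25] M [ 1.47 -0.07 -0.23] open 0.241
[0.0, 0.0, 0.0]
[0.05, -0.0, 0.13]
[0.11, -0.0, 0.26]
[0.16, -0.01, 0.39]
[0.22, -0.01, 0.52]
[0.28, -0.01, 0.65]
[0.34, -0.01, 0.78]
[0.41, -0.01, 0.91]
[0.48, -0.01, 1.03]
[0.54, -0.02, 1.16]
([346.7, 153.9], 7, 'face', (48.4, 6.0), 'rim', (49.6, 0.8))
([351.0, 160.7], 7, 'face', (50.7, 0.2), 'rim', (52.8, 4.9))
```

The mark stands still at about 50.5°, which matches the fitted position, and the grip is holding. I'm handing in.

```bash
python3 -c "
from rig import manip
print(manip.finish_job())"
```

```text
the job is handed in; nothing more can be done
None
```

The tray is fully home, and the wheel is gripped and standing still with its heavy side, as best I could feel it, at the bottom. I handed in at about 53 s.

- **Tray:** I pushed it in first until it stopped. The resistance rose to 9.6 N against about 2 N of sliding friction, and the picture showed the blue front flush with the base.
- **Finding the heavy side:** I turned the wheel back and forth through about 120° in all and compared the force in both directions. The fit gave a heavy-side pull of about 0.27 N m, close to the 0.3 N m stated, and a drag of about 0.44 N m including pad friction. It puts the heavy side at the bottom when the mark is at about 50°. Individual readings gave between 44° and 55°, so expect an error of a few degrees.
- **Final state:** The mark is at about 50.5°, the same in two pictures 0.2 s apart. The wheel is held at 40 N with about 5 N of sideways push left on it.
- **Checks that disagreed:**
  - A fit that also used the wrist moment gave 75–81°. Its residuals were poor and it needed the unknown sensor position, so I did not use it.
  - The pads slipped a few degrees along the rim, so I took the wheel angle from the mark in the pictures.
- **Things around:** I kept the arm clear of the bystanders, but took no last picture of them.

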